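# Turn up and nest the dried parts cups

### The arm

A 6-joint arm with a two-finger parallel gripper is mounted at the origin on the work surface. World frame = base frame: x ahead of the robot, y to its left, z up, the work surface at z = 0. Lengths are in m, angles in rad, forces in N, time in s.
With the tool pointing down it reaches from about 0.35 to 0.975 m from the base axis. Payload 7.1 kg.
Tool frame: the origin (TCP) lies midway between the tips of the shut fingers; the grasp point (between the pads) lies 19 mm behind it (r.grip_depth is the distance from the TCP to the grasp point, in m); z points along the fingers, y is the line along which they close (so a half turn about z gives the same grasp; the last joint's range is limited). The gripper opens to 88 mm and grips with 3 to 60 N. Pads are 20 mm wide; open, the fingers measure 115 mm over their backs; the gripper's body (75 mm by 178 mm) begins 61 mm behind the grasp point.
Start: joints at [1.143, 0.423, 1.63, -0, 1.089, -0.019], TCP at [0.248, 0.573, 0.223] pointing down, gripper open.
Joint ranges: [-3, 3], [-0.9, 2.11], [0.09, 2.58], [-1.31, 4.45], [0.11, 2.69], [-2.54, 2.54]. Speed limits (rad/s): [2.39, 2.39, 3.01, 3.14, 3.14, 3.14].

### API

Orientations are given as a unit quaternion [x, y, z, w].
In Python, from bench import r, optics gives the robot as it stands.
- The arm moves only by the tool play_rows, never from a script. Its argument "commands" is a list of rows, each a list of 7 numbers: the closure in counts, from 0 (fully open) to 255 (shut), then the shift along the tool's x, y, z in m, then the turn, a rotation vector about the tool's x, y, z in rad. In form: [[grip, tx, ty, tz, ax, ay, az], ...]. A call has 1 to 5 rows; each row shifts and turns the commanded pose from where the row before left it, along the tool's axes as they then stand; what a row does not reach is not made up. A row lasts 1/10 s, in which the tool goes at most 50 mm and 8.59 degrees, less where a joint would pass 70% of its speed; a pose out of reach is approached as far as the arm can. A call is refused whole if a number of a shift passes 0.05 or a number of a turn 0.15, either way. A call with a gripper value outside its range is refused whole. The fingers move at their own pace and stop on an object; "newtons" is the grip in N (left out, the last holds). Time passes only in rows, so rows that do not move let the fingers close. It gives the time, the measured TCP pose, the force, the opening and the grip force at its end, in the units of the state.
- r.get_obs(): the state, without advancing time (a new reading comes with each control period).
- optics.grab_frame(name): name is "scene" or "top" or "wrist"; returns the picture (480x640x3 uint8, red, green, blue); there is no depth.
- optics.camera_model(name): a dict with "camera_matrix" (3x3 intrinsics, pixels), "R" (3x3) and "t" (3): a world point X has camera coordinates R X + t. Camera axes: x right, y down, z forward; pixel columns grow to the right and rows downward; lengths in m; the calibration is good to about 2 mm. The wrist camera is an equidistant fisheye: a pixel r from the principal point sees the ray r / f radians off the axis. A picture is of the moment at which its call begins: read the wrist's pose just before it. camera_model takes no time and is no camera call; for the wrist camera it gives the pose at the moment of the call.
- r.hand_in(): hands the job in; it is judged then, once.
The state is a dict: "time_s": time; "joints": joint angles; "qvel": joint speeds; "joint_torque": joint torques, N m; "ee_pos": TCP position; "tcp_rot": TCP orientation; "wrist_force": force on the tool from outside, world axes, zero at the start; "torque": the same for the moment, N m; "finger_gap": opening from 0.0 (shut) to 1.0 (fully open); "grasp_force": force on a finger pad.
Only numpy, scipy, OpenCV 4.12 (cv2) and the standard library are available. Lean on these libraries where they do the work, as an engineer would, in place of code of your own. Each camera call takes 0.05 s, during which the arm holds its last target. There are 200 camera calls.

### The job

The rinsed plastic parts cups have dried mouth-down on the breadboard: turn every one mouth-up and nest them all, one in another in any order, into the steel cup that stands in the dock, so that they make one straight stack. Seat each cup squarely down on the walls of the one below with no more than a light push, never ramming it in so that it jams, leave the steel cup in its dock, and do not disturb the screwdriver, the lens post or the white box.

Things in the scene. Friction and masses are not known exactly. Their poses are not given: they have to be found in the camera images.
- cup_a: Blue plastic parts cup, square and tapered: 75 mm high, 60 x 60 mm outside at the mouth, 40 x 40 mm at the foot, flat walls 4 mm thick (measured level), floor 4 mm, 55 to 115 g. Starts mouth-down, at any yaw; may be absent (None). Origin: on its axis at mid-height, 37.5 mm from foot and from rim; z runs from foot to open mouth (z up = mouth up), x and y square to the walls.
- cup_b: Yellow plastic parts cup, square and tapered: 75 mm high, 60 x 60 mm outside at the mouth, 40 x 40 mm at the foot, flat walls 4 mm thick (measured level), floor 4 mm, 55 to 115 g. Starts mouth-down, at any yaw; may be absent (None). Origin: on its axis at mid-height, 37.5 mm from foot and from rim; z runs from foot to open mouth (z up = mouth up), x and y square to the walls.
- cup_c: Green plastic parts cup, square and tapered: 75 mm high, 60 x 60 mm outside at the mouth, 40 x 40 mm at the foot, flat walls 4 mm thick (measured level), floor 4 mm, 55 to 115 g. Starts mouth-down, at any yaw; may be absent (None). Origin: on its axis at mid-height, 37.5 mm from foot and from rim; z runs from foot to open mouth (z up = mouth up), x and y square to the walls.
- base_cup: Bare steel cup of the same shape and size as the plastic ones, 300 g, standing mouth-up and loose in the dock: the bottom of the stack. Origin: on its axis at mid-height; z up, x and y square to its walls. A cup nested in it (any quarter turn) meets it wall to wall when it sits 30 mm higher than this cup; each further cup sits 30 mm higher still.
- base_rim (a point): Centre of the steel cup's mouth, 75 mm above its underside. The tapers bind by friction: a cup put in askew may hang too high until it is set straight or pressed lightly (5 to 10 N); over about 30 N it jams.
- dock: Black plastic dock, fixed, 60 x 60 mm, its pocket floor 5 mm up and its lips 17 mm above the breadboard, with two screw ears (110 mm over all along its x). The steel cup stands square in the pocket. Origin: centre of its underside, z up. Its place and yaw change from start to start.
- breadboard: Aluminium optical breadboard, fixed, 600 (x) x 1100 (y) x 12 mm: its top, on which all stands, is at world z = 12 mm. Origin: centre of its underside. At the start it is free round world x = 0.54, y = -0.03. A cup on its side rests on a flat wall and does not roll: its axis leans 7.6 degrees, 20 mm above the surface at the foot and 30 mm at the mouth.
- screwdriver: Bystander: orange-handled screwdriver, 180 mm long, lying on the far part of the breadboard; x along the shaft.
- lens_post: Bystander: black lens mount on a post, 115 mm high, foot 50 x 30 mm. Origin: centre of its underside.
- daq_box: Bystander: white instrument box, 80 x 100 mm, 32 mm high. Origin: centre of its underside.
Not all that is in view belongs to the job. Of the things that look like the cup_a, the larger one is meant.

How it is judged:
By the outcome, as a careful person would: the job done as asked, in the order asked, and still so for the second after the job is handed in, with the robot touching nothing.
Of cup_a, cup_b, cup_c only 2 to 3 are there at a start; the rules pass over those that are not, and their reading is None.
At some moment in a run one of cup_a, cup_b, cup_c may be knocked a few centimetres aside while the robot is not near it.
Once in a run the grip may slacken for a moment while it holds something.
It also fails if it takes over 210 s, if anything falls off the work surface, if the arm or the gripper's body presses on something with over 40 N, if the wrist force passes 120 N, or if a joint passes its speed limit or range.

## Working session

There is one attempt and no reset: what is moved stays moved. The work goes in short steps, Python scripts to look and compute and a tool call to move; the robot and the scene stay as the last step left them, time stands still between calls to the robot, and variables do not carry over. Pictures are saved under pics/ and viewed, at most 14 in all, crops included, and the job is handed in when it is done.

Besides the shell and the picture viewer there is one more tool, called after "Emit:" as name([rows], argument=value, ...), one row to a line, values as JSON. play_rows: Moves the arm, as the interface text tells. Its arguments: {"type":"object","properties":{"commands":{"type":"array"},"newtons":{"type":"number"}},"required":["commands"]}

```bash
ls; mkdir -p pics
python3 - <<'E'
from bench import r, optics
import cv2,numpy as np
o=r.get_obs();print({k:np.round(v,3) for k,v in o.items()},r.grip_depth)
for n in("scene","top"):
    f=optics.grab_frame(n);cv2.imwrite(f"pics/{n}0.png",f[:,:,::-1])
    m=optics.camera_model(n);print(n,np.round(m["camera_matrix"],1).tolist(),np.round(m["R"],3).tolist(),np.round(m["t"],3).tolist())
E
```

```text
pics
{'time_s': np.float64(0.0), 'joints': array([ 1.143,  0.424,  1.631, -0.   ,  1.089, -0.019]), 'qvel': array([ 0.   , -0.001, -0.   ,  0.   , -0.001, -0.001]), 'joint_torque': array([ 2.0000e-03, -5.4462e+01, -2.7367e+01,  6.5000e-02,  2.3000e-02,
       -0.0000e+00]), 'ee_pos': array([0.248, 0.573, 0.222]), 'tcp_rot': array([ 0.203,  0.979, -0.001, -0.   ]), 'wrist_force': array([ 0.175,  0.277, -0.616]), 'torque': array([-0.019, -0.026, -0.056]), 'grasp_force': np.float64(0.0), 'finger_gap': np.float64(0.996)} 0.0187
scene [[495.2, 0.0, 318.3], [0.0, 495.2, 230.3], [0.0, 0.0, 1.0]] [[-0.065, 0.998, 0.015], [0.786, 0.06, -0.615], [-0.615, -0.028, -0.788]] [-0.115, -0.403, 1.501]
top [[496.1, 0.0, 318.7], [0.0, 496.1, 246.3], [0.0, 0.0, 1.0]] [[0.035, -0.999, 0.002], [-0.977, -0.034, -0.21], [0.21, 0.006, -0.978]] [0.129, 0.587, 1.212]
```

View pics/scene0.png

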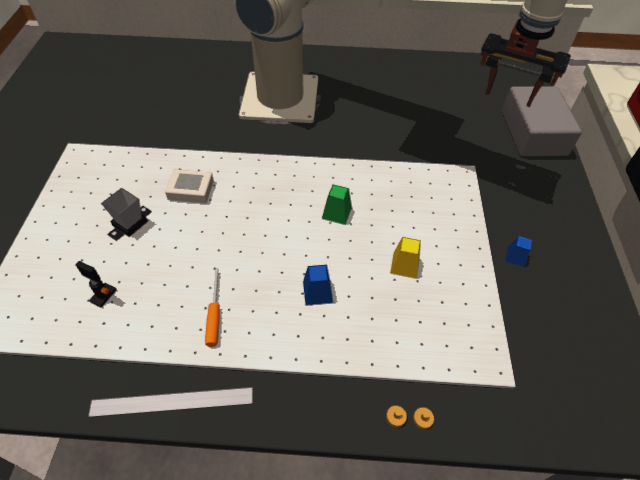

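View pics/top0.png

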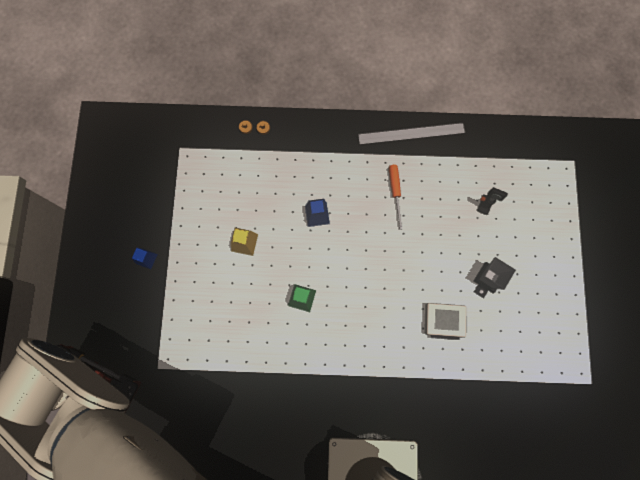

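Candidates for the blue cup_a are the blue object on the board (scene 318,285, top 317,212) and the small blue one off the board (scene 519,250, top 143,257). The board one is larger, so I choose that. The other items:
- **Yellow cup:** scene (407,257), top (243,240).
- **Green cup:** scene (338,204), top (301,297).
- **Steel cup in dock:** scene (125,212), top (492,275).
- **Lens post:** scene (97,285), top (487,200).
- **White box:** scene (190,185), top (446,320).

```bash
cat > h.py <<'E'
import numpy as np,cv2
from bench import r,optics
from scipy.spatial.transform import Rotation as Rn
HUE={'blue':(105,128),'yellow':(20,35),'green':(50,80)}
def plane(name,uv,z):
    m=optics.camera_model(name);K,R,t=m["camera_matrix"],np.array(m["R"]),np.array(m["t"])
    d=(np.linalg.inv(K)@np.c_[uv,np.ones(len(uv))].T).T@R; c=-R.T@t
    return (c+d*((z-c[2])/d[:,2])[:,None])[:,:2]
def proj(name,X):
    m=optics.camera_model(name);p=np.asarray(m["camera_matrix"])@(np.array(m["R"])@np.array(X)+m["t"]);return p[:2]/p[2]
def mask(f,col,smin=90):
    h=cv2.cvtColor(f,cv2.COLOR_RGB2HSV);lo,hi=HUE[col]
    return h,cv2.inRange(h,(lo,smin,30),(hi,255,255))
def blobs(m,amin=60):
    c,_=cv2.findContours(m,cv2.RETR_EXTERNAL,cv2.CHAIN_APPROX_NONE);return sorted([k for k in c if cv2.contourArea(k)>amin],key=cv2.contourArea)[::-1]
def rect(name,c,z):
    p=plane(name,c[:,0,:].astype(float),z)*1000
    return cv2.minAreaRect(p.astype(np.float32))
def pose():
    o=r.get_obs();return np.array(o["ee_pos"]),Rn.from_quat(o["tcp_rot"])
def goto(P,R,n=None):
    "shift in current tool axes and rotvec to reach pose"
    p,q=pose();return np.round(q.inv().apply(np.array(P)-p),4),np.round((q.inv()*R).as_rotvec(),4)
E
python3 - <<'E'
from h import *
print([x for x in dir(r) if x[0]!='_'],[x for x in dir(optics) if x[0]!='_'])
for n in("scene","top"):
    f=optics.grab_frame(n)
    for col in HUE:
        h,m=mask(f,col)
        for b in blobs(m):
            one=np.zeros_like(m);cv2.drawContours(one,[b],-1,255,-1)
            v=h[...,2].copy();t,_=cv2.threshold(v[one>0].reshape(-1,1),0,255,cv2.THRESH_OTSU)
            face=((v>t)&(one>0)&(m>0)).astype(np.uint8)*255
            fb=blobs(face,30)
            if fb: print(n,col,cv2.contourArea(b),np.round(b[:,0].mean(0)),t,[np.round(np.hstack(x),1).tolist() for x in [rect(n,fb[0],.087)]])
    cv2.imwrite(f"pics/z_{n}.png",np.hstack([cv2.resize(f[y-45:y+45,x-45:x+45,::-1],(400,400),interpolation=cv2.INTER_CUBIC) for x,y in ([(125,212),(318,285)] if n=="scene" else [(492,275),(317,212)])]))
E
```

```text
['PlanningError', 'get_obs', 'grip_depth', 'hand_in'] ['camera_model', 'grab_frame']
scene blue 896.5 [317. 286.] 116.0 [[679.0, 156.6, 35.6, 34.1, 9.7]]
scene blue 541.5 [519. 252.] 120.0 [[568.5, 594.5, 27.8, 28.3, 71.9]]
scene yellow 883.5 [406. 258.] 174.0 [[593.5, 349.1, 35.8, 37.6, 80.2]]
scene green 752.0 [337. 204.] 111.0 [[451.5, 188.3, 36.9, 36.7, 75.5]]
top blue 312.5 [144. 257.] 89.0 [[540.0, 598.3, 28.3, 28.4, 73.6]]
top blue 143.0 [317. 206.] 111.0 [[681.1, 157.5, 29.8, 30.1, 9.7]]
top yellow 185.0 [240. 236.] 155.0 [[596.9, 348.7, 34.6, 33.3, 80.3]]
top green 179.0 [301. 294.] 132.0 [[454.2, 188.7, 33.5, 31.1, 77.9]]
```

View pics/z_scene.png

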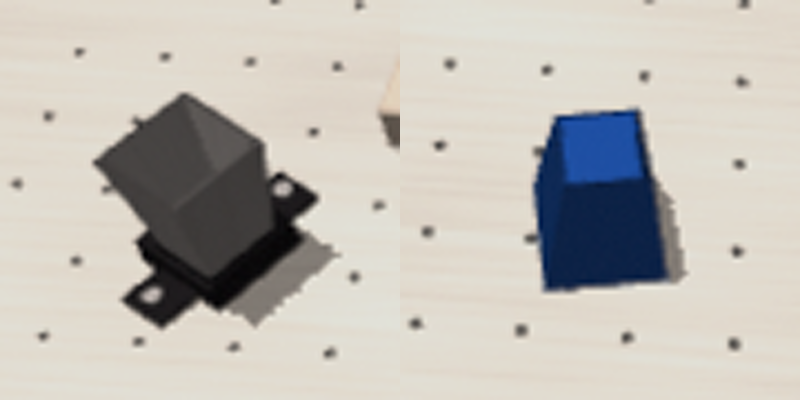

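View pics/z_top.png

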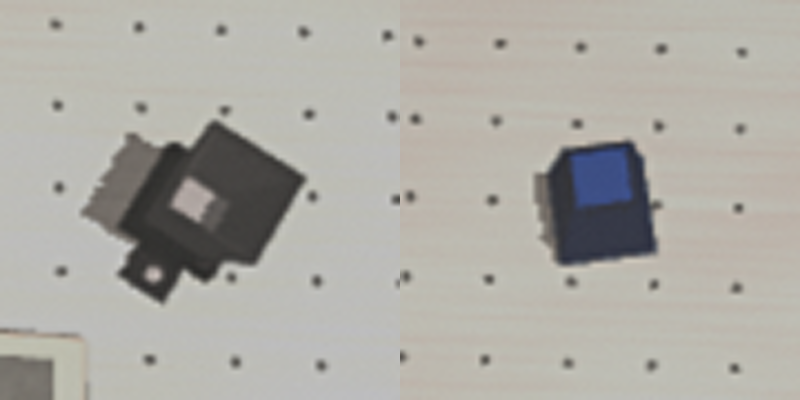

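The steel cup is open-mouthed in the dock, with scene rim corners near (121.6,188), (139.6,199.6), (121.6,213.8) and (101.4,203.5). The blue crop confirms a mouth-down cup with its foot face on top, clearly the larger of the two blue objects. Next I measure the steel cup and the bystanders.

Run:
```python
from h import *
s=90/400
sc=np.array([(185,93),(265,145),(185,208),(95,162)])*s+[80-.5,167-.5]
tp=np.array([(215,121),(306,180),(255,265)])*s+[447-.5,230-.5]
for n,c in(("scene",sc),("top",tp)):
    p=plane(n,c,.092)*1000;print(n,p.round(1).tolist(),'ctr',((p[0]+p[2])/2).round(1)); e=np.diff(p,axis=0);print(np.hypot(*e.T).round(1),(np.degrees(np.arctan2(e[:,1],e[:,0]))%90).round(1))
ear=np.array([(152,293),(284,187)])*s+[79.5,166.5];p=plane("scene",ear,.02)*1000;print('ears',p.round(),p.mean(0).round(1),np.degrees(np.arctan2(*(p[1]-p[0])[::-1]))%90)
print('box',plane("scene",np.array([(190.,182)]),.044),'post',plane("scene",np.array([(102.,295)]),.02),'drv',plane("scene",np.array([(212.,342),(216,270)]),.02))
m=optics.camera_model("wrist");p,q=pose();print(m["camera_matrix"],(q.inv().apply(-np.array(m["R"]).T@m["t"]-p)).round(3),(np.array(m["R"])@q.as_matrix()).round(2).tolist())
```

```text
scene [[482.6, -309.8], [514.6, -258.5], [558.6, -286.0], [532.5, -340.2]] ctr [ 520.6 -297.9]
[60.5 51.9 60.2] [58.  58.1 64.2]
top [[564.8, -291.8], [532.9, -341.3], [484.1, -310.7]] ctr [ 524.4 -301.3]
[58.9 57.6] [57.2 57.9]
ears [[ 559. -325.]
 [ 483. -277.]] [ 520.9 -301.1] 57.98833335529227
box [[ 0.40896425 -0.1754671 ]] post [[ 0.7250078  -0.29661479]] drv [[ 0.81445027 -0.04422691]
 [ 0.64469758 -0.06897251]]
[[371.64829954   0.         324.34497677]
 [  0.         371.64829954 244.36163657]
 [  0.           0.           1.        ]] [ 0.082  0.001 -0.162] [[0.0, 1.0, -0.0], [-0.96, 0.0, -0.3], [-0.3, 0.0, 0.96]]
```

The base cup is at about (522,-300), with walls at 58° and -32°. Cup centres in mm:

| Cup | Position | Yaw |
|---|---|---|
| Green | (453,188.5) | -13.5° |
| Blue | (680,157) | 9.7° |
| Yellow | (595,349) | -9.8° |

Plan for each cup:
1. Grip it near the foot from above.
2. Tilt about the closing axis and lay it on its side.
3. Regrip near the mouth from above.
4. Tilt 90° so the mouth is up and the tool is horizontal, then nest it.

Green goes first.

```bash
cat >> h.py <<'E'
def frame(xdir,tilt=0):
    "tool pointing down, x at xdir deg, then tilted about tool y (z towards x)"
    a=np.radians(xdir);x=np.array([np.cos(a),np.sin(a),0]);z=np.array([0,0,-1.]);return Rn.from_matrix(np.c_[x,np.cross(z,x),z])*Rn.from_rotvec([0,np.radians(tilt),0])
def show():
    o=r.get_obs();q=Rn.from_quat(o["tcp_rot"]).as_matrix()
    print('t',round(float(o["time_s"]),2),'p',np.round(o["ee_pos"],4),'x',np.round(q[:,0],3),'z',np.round(q[:,2],3),'j',np.round(o["joints"],3),'F',np.round(o["wrist_force"],1),'gap',np.round(o["finger_gap"],3),'gf',np.round(o["grasp_force"],1))
E
python3 - <<'E'
from h import *
show();print(goto([.453,.1885,.17],frame(76.5)))
E
```

```text
t 0.2 p [0.2483 0.5732 0.2222] x [-0.918  0.397  0.   ] z [-0.    -0.001 -1.   ] j [ 1.143  0.424  1.63   0.     1.089 -0.019] F [0.4 0.7 0.2] gap 0.999 gf 0.0
(array([-0.3408, -0.2715,  0.0524]), array([-9.0000e-04,  7.0000e-04,  1.3976e+00]))
```

Emit:
play_rows([
  [0, -0.034, -0.027, 0.005, 0, 0, 0],
  [0, -0.034, -0.027, 0.005, 0, 0, 0],
  [0, -0.034, -0.027, 0.005, 0, 0, 0],
  [0, -0.034, -0.027, 0.005, 0, 0, 0],
  [0, -0.034, -0.027, 0.005, 0, 0, 0],
])

```text
time_s: 0.7
ee_pos: [0.3512, 0.3805, 0.1975]
tcp_rot: [0.203, 0.979, 0.0, 0.0]
wrist_force: [1.4, -0.3, 0.3]
finger_gap: 0.998
grasp_force: 0.0
```

Emit:
play_rows([
  [0, -0.034, -0.027, 0.005, 0, 0, 0],
  [0, -0.034, -0.027, 0.005, 0, 0, 0],
  [0, -0.034, -0.027, 0.005, 0, 0, 0],
  [0, -0.034, -0.027, 0.005, 0, 0, 0],
  [0, -0.034, -0.027, 0.005, 0, 0, 0],
])

```text
time_s: 1.2
ee_pos: [0.4536, 0.1889, 0.1726]
tcp_rot: [0.203, 0.979, 0.0, 0.0]
wrist_force: [0.4, 0.1, -0.2]
finger_gap: 1.002
grasp_force: 0.0
```

Emit:
play_rows([
  [0, 0, 0, 0, 0, 0, 0.14],
  [0, 0, 0, 0, 0, 0, 0.14],
  [0, 0, 0, 0, 0, 0, 0.14],
  [0, 0, 0, 0, 0, 0, 0.14],
  [0, 0, 0, 0, 0, 0, 0.14],
])

```text
time_s: 1.7
ee_pos: [0.453, 0.1905, 0.1726]
tcp_rot: [0.529, 0.849, -0.0, -0.0]
wrist_force: [0.1, -0.1, -0.6]
finger_gap: 1.002
grasp_force: 0.0
```

Emit:
play_rows([
  [0, 0, 0, 0, 0, 0, 0.14],
  [0, 0, 0, 0, 0, 0, 0.14],
  [0, 0, 0, 0, 0, 0, 0.14],
  [0, 0, 0, 0, 0, 0, 0.14],
  [0, 0, 0, 0, 0, 0, 0.14],
])

```text
time_s: 2.2
ee_pos: [0.453, 0.1906, 0.1726]
tcp_rot: [0.788, 0.616, -0.0, -0.0]
wrist_force: [-0.4, 0.2, -0.3]
finger_gap: 1.003
grasp_force: 0.0
```

Run:
```python
from h import *
show();print(goto([.453,.1885,.05],frame(76.5)))
f=optics.grab_frame("wrist");cv2.imwrite("pics/w1.png",f[:,:,::-1])
f=optics.grab_frame("top");h,m=mask(f,'green');print([(cv2.contourArea(b),b[:,0].mean(0)) for b in blobs(m)])
```

```text
t 2.2 p [0.453  0.1906 0.1726] x [ 0.241  0.97  -0.   ] z [-0. -0. -1.] j [ 0.374  0.3    1.96  -0.     0.882  0.618] F [-0.4  0.2 -0.3] gap 1.003 gf 0.0
(array([-0.002 ,  0.0005,  0.1226]), array([-0.0001,  0.0001, -0.0081]))
[]
```

View pics/w1.png

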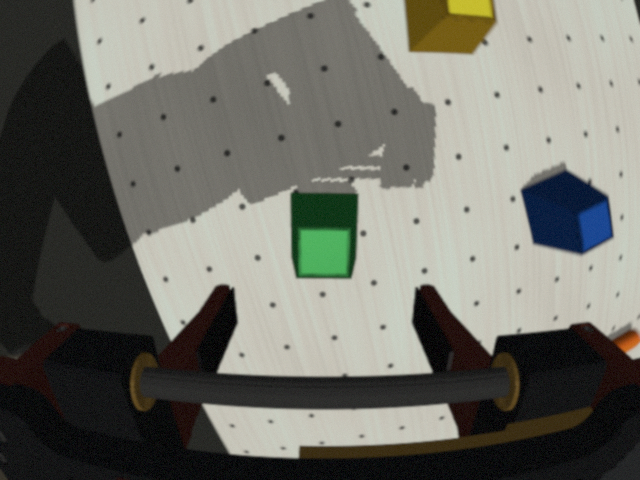

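The wrist view shows the green foot face at (325,252), centred and square between the fingers. I descend and grip.

Emit:
play_rows([
  [0, -0.001, 0, 0.04, 0, 0, 0],
  [0, -0.001, 0, 0.04, 0, 0, 0],
  [0, 0, 0, 0.025, 0, 0, 0],
  [0, 0, 0, 0.02, 0, 0, 0],
  [255, 0, 0, 0, 0, 0, 0],
], newtons=25)

```text
time_s: 2.8
ee_pos: [0.4508, 0.1879, 0.0454]
tcp_rot: [0.785, 0.62, -0.002, -0.001]
wrist_force: [-0.2, -0.1, 0.0]
finger_gap: 0.943
grasp_force: 0.0
```

Emit:
play_rows([
  [255, 0, 0, 0, 0, 0, 0],
  [255, 0, 0, 0, 0, 0, 0],
  [255, 0, 0, 0, 0, 0, 0],
  [255, 0, 0, 0, 0, 0, 0],
  [255, 0, 0, 0, 0, 0, 0],
])

```text
time_s: 3.3
ee_pos: [0.4531, 0.1889, 0.0486]
tcp_rot: [0.786, 0.618, 0.001, 0.0]
wrist_force: [-1.2, 0.4, 6.6]
finger_gap: 0.56
grasp_force: 25.2
```

Emit:
play_rows([
  [255, 0, 0, 0, 0, 0, 0],
  [255, 0, 0, -0.02, 0, 0, 0],
  [255, 0, 0, -0.03, 0, 0, 0],
  [255, 0, 0, -0.03, 0, 0, 0],
  [255, 0, 0, 0, 0, 0.1, 0],
])

```text
time_s: 3.8
ee_pos: [0.4561, 0.1911, 0.1316]
tcp_rot: [0.784, 0.619, 0.044, -0.03]
wrist_force: [0.7, 0.0, -0.9]
finger_gap: 0.56
grasp_force: 24.7
```

Run:
```python
from h import *
show()
```

```text
t 3.8 p [0.4561 0.1911 0.1316] x [0.231 0.967 0.106] z [ 0.032  0.101 -0.994] j [0.319 0.348 2.024 0.132 0.712 0.456] F [ 0.7  0.  -0.9] gap 0.56 gf 24.7
```

Emit:
play_rows([
  [255, 0, 0, 0, 0, 0.13, 0],
  [255, 0, 0, 0, 0, 0.13, 0],
  [255, 0, 0, 0, 0, 0.13, 0],
  [255, 0, 0, 0, 0, 0.13, 0],
  [255, 0, 0, 0, 0, 0.13, 0],
])

```text
time_s: 4.3
ee_pos: [0.4488, 0.1903, 0.1265]
tcp_rot: [0.746, 0.589, 0.238, -0.198]
wrist_force: [0.6, 0.0, -0.9]
finger_gap: 0.558
grasp_force: 24.7
```

Emit:
play_rows([
  [255, 0, 0, 0, 0, 0.13, 0],
  [255, 0, 0, 0, 0, 0.13, 0],
  [255, 0, 0, 0, 0, 0.13, 0],
  [255, 0, 0, 0, 0, 0.13, 0],
  [255, 0, 0, 0, 0, 0, 0],
])

```text
time_s: 4.8
ee_pos: [0.4474, 0.1892, 0.1226]
tcp_rot: [0.663, 0.516, 0.418, -0.344]
wrist_force: [0.3, -0.1, -1.7]
finger_gap: 0.559
grasp_force: 24.8
```

Run:
```python
from h import *
show();p,q=pose();print(goto([p[0],p[1],.055],frame(76.5,75)))
f=optics.grab_frame("scene");cv2.imwrite("pics/s1.png",f[60:360,200:600,::-1])
```

```text
t 4.8 p [0.4474 0.1892 0.1226] x [0.118 0.397 0.91 ] z [ 0.199  0.889 -0.413] j [-0.249  0.707  2.217  1.445  1.162 -1.305] F [ 0.3 -0.1 -1.7] gap 0.559 gf 24.8
(array([-0.0615,  0.0017,  0.0279]), array([-0.0119,  0.1643, -0.0227]))
```

View pics/s1.png

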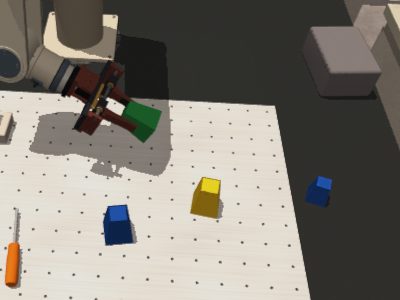

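The green cup is held and tilted about 66° (crop 140,120). I lower it onto its rim edge, tilting to 75°, and open.

Emit:
play_rows([
  [255, 0, 0, 0, -0.006, 0.08, -0.01],
  [255, 0, 0, 0, -0.006, 0.08, -0.01],
  [255, -0.025, 0, 0.006, 0, 0, 0],
  [255, -0.025, 0, 0.006, 0, 0, 0],
  [255, -0.008, 0, 0.002, 0, 0, 0],
])

```text
time_s: 5.35
ee_pos: [0.4481, 0.189, 0.0651]
tcp_rot: [0.623, 0.495, 0.476, -0.374]
wrist_force: [0.0, 1.5, 0.3]
finger_gap: 0.56
grasp_force: 24.8
```

Emit:
play_rows([
  [255, -0.005, 0, 0.001, 0, 0, 0],
  [255, -0.005, 0, 0.001, 0, 0, 0],
  [255, 0, 0, 0, 0, 0, 0],
])

```text
time_s: 5.65
ee_pos: [0.448, 0.188, 0.0562]
tcp_rot: [0.623, 0.494, 0.477, -0.375]
wrist_force: [0.2, -0.7, 0.1]
finger_gap: 0.563
grasp_force: 24.8
```

Run:
```python
from h import *
show()
```

```text
t 5.65 p [0.448  0.188  0.0562] x [0.056 0.258 0.965] z [ 0.224  0.938 -0.264] j [-0.295  0.987  2.155  1.511  1.304 -1.577] F [ 0.2 -0.7  0.1] gap 0.563 gf 24.8
```

Emit:
play_rows([
  [255, -0.003, 0, 0.001, 0, 0, 0],
  [255, -0.002, 0, 0, 0, 0, 0],
  [255, 0, 0, 0, 0, 0, 0],
])

```text
time_s: 5.95
ee_pos: [0.4477, 0.1874, 0.0506]
tcp_rot: [0.623, 0.494, 0.477, -0.375]
wrist_force: [-0.2, -0.4, -0.3]
finger_gap: 0.561
grasp_force: 24.8
```

Emit:
play_rows([
  [120, 0, 0, 0, 0, 0, 0],
  [60, 0, 0, 0, 0, 0, 0],
  [0, 0, 0, 0, 0, 0, 0],
  [0, 0, 0, 0, 0, 0, 0],
  [0, 0, 0, 0, 0, 0, 0],
])

```text
time_s: 6.45
ee_pos: [0.4477, 0.1875, 0.0506]
tcp_rot: [0.623, 0.494, 0.477, -0.375]
wrist_force: [0.2, -0.3, 0.9]
finger_gap: 0.888
grasp_force: 0.0
```

Run:
```python
from h import *
show()
f=optics.grab_frame("wrist");cv2.imwrite("pics/w2.png",f[:,:,::-1])
```

```text
t 6.45 p [0.4477 0.1875 0.0506] x [0.057 0.257 0.965] z [ 0.224  0.938 -0.263] j [-0.296  1.001  2.151  1.512  1.304 -1.585] F [ 0.2 -0.3  0.9] gap 0.888 gf 0.0
```

View pics/w2.png

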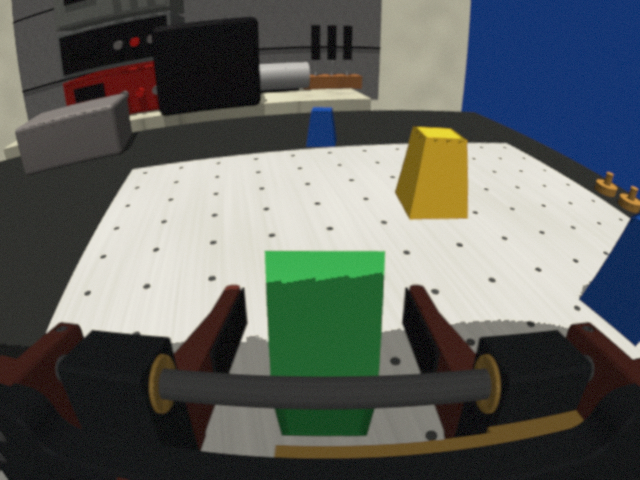

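Green now lies flat, mouth away from the tool (mouth edge row 252, foot row 435). I rise, turn the tool back down to the 7.6° lean, and measure.

Emit:
play_rows([
  [0, 0.03, 0, -0.004, 0, 0, 0],
  [0, 0.04, 0, -0.005, 0, 0, 0],
  [0, 0.045, 0, -0.005, 0, 0, 0],
  [0, 0, 0, 0, 0, -0.13, 0],
  [0, 0, 0, 0, 0, -0.13, 0],
])

```text
time_s: 7.0
ee_pos: [0.4511, 0.2034, 0.1656]
tcp_rot: [0.681, 0.538, 0.391, -0.306]
wrist_force: [0.3, 1.2, -0.5]
finger_gap: 0.999
grasp_force: 0.0
```

Emit:
play_rows([
  [0, 0, 0, 0, 0, -0.13, 0],
  [0, 0, 0, 0, 0, -0.13, 0],
  [0, 0, 0, 0, 0, -0.13, 0],
  [0, 0, 0, 0, 0, -0.13, 0],
  [0, 0, 0, 0, 0, -0.13, 0],
])

```text
time_s: 7.5
ee_pos: [0.4493, 0.2044, 0.1651]
tcp_rot: [0.765, 0.606, 0.17, -0.135]
wrist_force: [-0.9, -0.8, -1.4]
finger_gap: 1.001
grasp_force: 0.0
```

Emit:
play_rows([
  [0, 0, 0, 0, 0, -0.13, 0],
  [0, 0, 0, 0, 0, -0.13, 0],
  [0, 0, 0, 0, 0, 0, 0],
])

```text
time_s: 7.8
ee_pos: [0.4489, 0.2067, 0.1645]
tcp_rot: [0.777, 0.62, 0.083, -0.07]
wrist_force: [0.8, 0.8, 0.7]
finger_gap: 0.996
grasp_force: 0.0
```

```bash
cat >> h.py <<'E'
def fish(uv,z,f=None):
    m=optics.camera_model("wrist");K=np.asarray(m["camera_matrix"]);R=np.array(m["R"]);d=np.asarray(uv,float)-K[:2,2];rr=np.hypot(*d.T)/K[0,0]
    v=np.c_[d/np.maximum(np.hypot(*d.T),1e-9)[:,None]*np.sin(rr)[:,None],np.cos(rr)]@R;c=-R.T@np.array(m["t"]);z=np.asarray(z)
    return c+v*((z-c[2])/v[:,2])[:,None]
E
python3 - <<'E'
from h import *
show();print(goto([.4505,.1985,.021],frame(76.6,7.6)))
f=optics.grab_frame("wrist");cv2.imwrite("pics/w3.png",f[:,:,::-1])
E
```

```text
t 7.8 p [0.4489 0.2067 0.1645] x [0.218 0.952 0.216] z [ 0.042  0.212 -0.976] j [0.287 0.28  2.04  0.287 0.74  0.307] F [0.8 0.8 0.7] gap 0.996 gf 0.0
(array([-0.0384,  0.0042,  0.1385]), array([-0.0074, -0.0847,  0.0086]))
```

View pics/w3.png

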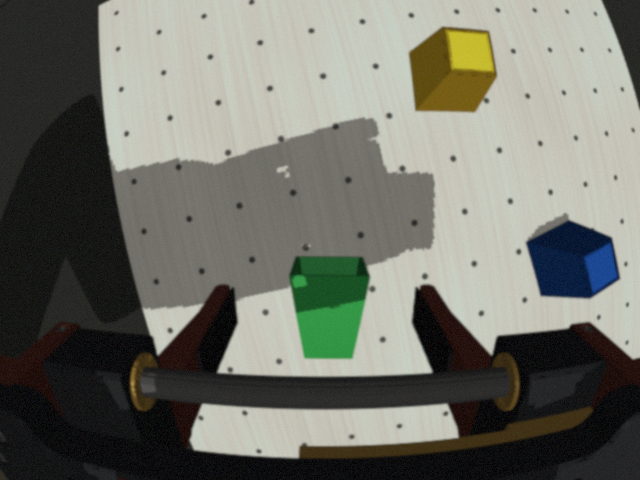

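Green lies mouth-up-image: top rim corners at (291,278) and (369,276), and top foot corners at (304,358) and (352,358).

```bash
cat >> h.py <<'E'
def lying(mouth2,foot2,back=.014):
    a=fish(mouth2,.0715).mean(0);b=fish(foot2,.0516).mean(0);u=(a-b)[:2];yaw=np.degrees(np.arctan2(u[1],u[0]));u/=np.hypot(*u)
    # predicted length top edges: 75.7*cos(15.2)
    L=np.hypot(*(a-b)[:2]);print('yaw',yaw.round(1),'L',L.round(4),'expect .0730')
    mid=(a+b)[:2]/2;edge=mid+u*.0365      # top rim edge
    g=edge+u*.004-u*back*np.cos(np.radians(7.6))   # grasp point on axis, back from rim
    gz=.012+.0297-back*np.sin(np.radians(7.6))
    R=frame(yaw,7.6);P=np.r_[g,gz]+R.as_matrix()[:,2]*.019
    print('TCP',P.round(4));return P,R
E
python3 - <<'E'
from h import *
P,R=lying([(291,278),(369,276)],[(304,358),(352,358)]);print(goto(P,R))
E
```

```text
yaw 76.2 L 0.0716 expect .0730
TCP [0.4491 0.1988 0.021 ]
(array([-0.0383,  0.0042,  0.1377]), array([-0.0112, -0.0878,  0.0166]))
```

Emit:
play_rows([
  [0, 0, 0, 0, -0.011, -0.088, 0.017],
  [0, -0.0265, 0.002, 0, 0, 0, 0],
  [0, 0, 0, 0.04, 0, 0, 0],
  [0, 0, 0, 0.04, 0, 0, 0],
  [0, 0, 0, 0, 0, 0, 0],
])

```text
time_s: 8.35
ee_pos: [0.4416, 0.1873, 0.0762]
tcp_rot: [0.787, 0.613, 0.047, -0.043]
wrist_force: [0.3, -0.8, -0.4]
finger_gap: 1.003
grasp_force: 0.0
```

Run:
```python
from h import *
show();print(goto([.4491,.1988,.021],frame(76.2,7.6)))
```

```text
t 8.35 p [0.4416 0.1873 0.0762] x [0.243 0.962 0.126] z [ 0.021  0.125 -0.992] j [0.303 0.439 2.079 0.209 0.577 0.377] F [ 0.3 -0.8 -0.4] gap 1.003 gf 0.0
(array([0.0059, 0.005 , 0.0564]), array([-0.0098,  0.0059, -0.0071]))
```

Emit:
play_rows([
  [0, 0.006, 0.005, 0.02, -0.01, 0.006, -0.007],
  [0, 0, 0, 0.02, 0, 0, 0],
  [0, 0, 0, 0.016, 0, 0, 0],
  [0, 0, 0, 0, 0, 0, 0],
  [255, 0, 0, 0, 0, 0, 0],
], newtons=25)

```text
time_s: 8.85
ee_pos: [0.4544, 0.2003, 0.0269]
tcp_rot: [0.785, 0.616, 0.057, -0.038]
wrist_force: [0.3, 0.3, -0.1]
finger_gap: 0.943
grasp_force: 0.0
```

Emit:
play_rows([
  [255, 0, 0, 0, 0, 0, 0],
  [255, 0, 0, 0, 0, 0, 0],
  [255, 0, 0, 0, 0, 0, 0],
  [255, 0, 0, 0, 0, 0, 0],
  [255, 0, 0, 0, 0, 0, 0],
])

```text
time_s: 9.35
ee_pos: [0.4547, 0.2008, 0.0268]
tcp_rot: [0.785, 0.616, 0.057, -0.038]
wrist_force: [-0.6, -1.5, 8.6]
finger_gap: 0.67
grasp_force: 25.0
```

Run:
```python
from h import *
show()
```

```text
t 9.35 p [0.4547 0.2008 0.0268] x [0.234 0.963 0.136] z [ 0.043  0.13  -0.991] j [0.324 0.551 2.068 0.253 0.453 0.34 ] F [-0.6 -1.5  8.6] gap 0.67 gf 25.0
```

Emit:
play_rows([
  [255, 0, 0, -0.03, 0, 0, 0],
  [255, 0, 0, -0.04, 0, 0, 0],
  [255, 0, 0, -0.04, 0, 0, 0],
  [255, 0, 0, -0.04, 0, 0, 0],
  [255, 0, 0, 0, 0, 0.12, 0],
])

```text
time_s: 9.85
ee_pos: [0.4522, 0.1833, 0.1803]
tcp_rot: [0.778, 0.614, 0.109, -0.073]
wrist_force: [-0.2, 1.3, -0.4]
finger_gap: 0.674
grasp_force: 25.0
```

Emit:
play_rows([
  [255, 0, 0, 0, 0, 0.12, 0],
  [255, 0, 0, 0, 0, 0.12, 0],
  [255, 0, 0, 0, 0, 0.12, 0],
  [255, 0, 0, 0, 0, 0.12, 0],
  [255, 0, 0, 0, 0, 0.12, 0],
])

```text
time_s: 10.35
ee_pos: [0.4477, 0.1814, 0.1751]
tcp_rot: [0.718, 0.567, 0.32, -0.246]
wrist_force: [0.3, 0.3, -1.1]
finger_gap: 0.674
grasp_force: 25.0
```

Emit:
play_rows([
  [255, 0, 0, 0, 0, 0.12, 0],
  [255, 0, 0, 0, 0, 0.12, 0],
  [255, 0, 0, 0, 0, 0.12, 0],
  [255, 0, 0, 0, 0, 0.12, 0],
  [255, 0, 0, 0, 0, 0.12, 0],
])

```text
time_s: 10.85
ee_pos: [0.4476, 0.1809, 0.1742]
tcp_rot: [0.592, 0.468, 0.518, -0.403]
wrist_force: [-0.0, 0.5, -0.1]
finger_gap: 0.676
grasp_force: 25.0
```

Emit:
play_rows([
  [255, 0, 0, 0, 0, 0.12, 0],
  [255, 0, 0, 0, 0, 0, 0],
])

```text
time_s: 11.05
ee_pos: [0.4468, 0.1814, 0.1707]
tcp_rot: [0.563, 0.442, 0.549, -0.432]
wrist_force: [-0.6, -0.3, -1.0]
finger_gap: 0.674
grasp_force: 25.0
```

```bash
cat >> h.py <<'E'
B=np.array([.522,-.300])
def dock(cz,zt,off=.0135,yaw=58,tilt=90):
    "TCP goal with cup axis over B; off = axis behind TCP along tool z"
    R=frame(yaw,tilt);z=R.as_matrix()[:,2];P=np.r_[B+z[:2]*off,zt];print(P.round(4));return goto(P,R)
E
python3 - <<'E'
from h import *
show();print(dock(0,.2))
f=optics.grab_frame("scene");cv2.imwrite("pics/s2.png",f[60:360,200:600,::-1])
E
```

```text
t 11.05 p [0.4468 0.1814 0.1707] x [0.007 0.023 1.   ] z [ 0.237  0.971 -0.024] j [-0.34   0.889  2.187  1.469  1.553 -1.504] F [-0.6 -0.3 -1. ] gap 0.674 gf 25.0
[ 0.5292 -0.2886  0.2   ]
(array([ 0.0189,  0.1914, -0.4376]), array([-0.3193,  0.024 ,  0.0029]))
```

View pics/s2.png

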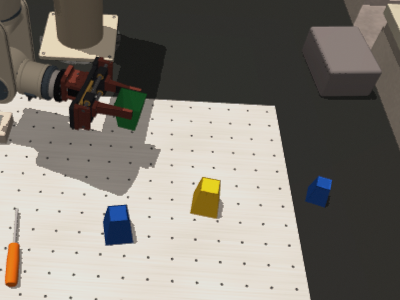

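The cup is now upright in the horizontal tool (crop 130,110). I yaw to 58° and carry it over the dock.

Emit:
play_rows([
  [255, 0.02, 0, 0, -0.11, 0.008, 0],
  [255, 0.02, 0, 0, -0.11, 0.008, 0],
  [255, 0, 0, 0, -0.1, 0.008, 0],
  [255, 0, 0.032, -0.035, 0, 0, 0],
  [255, 0, 0.032, -0.035, 0, 0, 0],
])

```text
time_s: 11.6
ee_pos: [0.4627, 0.0913, 0.2155]
tcp_rot: [0.616, 0.349, 0.618, -0.342]
wrist_force: [2.4, 0.2, -0.9]
finger_gap: 0.679
grasp_force: 25.0
```

Emit:
play_rows([
  [255, 0, 0.032, -0.035, 0, 0, 0],
  [255, 0, 0.032, -0.035, 0, 0, 0],
  [255, 0, 0.032, -0.035, 0, 0, 0],
  [255, 0, 0.032, -0.035, 0, 0, 0],
  [255, 0, 0.032, -0.035, 0, 0, 0],
])

```text
time_s: 12.1
ee_pos: [0.5076, -0.146, 0.2178]
tcp_rot: [0.617, 0.347, 0.619, -0.338]
wrist_force: [0.6, 0.5, -2.1]
finger_gap: 0.674
grasp_force: 25.0
```

Emit:
play_rows([
  [255, 0, 0.032, -0.035, 0, 0, 0],
  [255, 0, 0.032, -0.035, 0, 0, 0],
  [255, 0, 0, 0, 0, 0, 0],
])

```text
time_s: 12.4
ee_pos: [0.5265, -0.2427, 0.2187]
tcp_rot: [0.618, 0.348, 0.621, -0.335]
wrist_force: [0.4, -0.1, -0.2]
finger_gap: 0.678
grasp_force: 25.0
```

Run:
```python
from h import *
show();print(dock(0,.19))
```

```text
t 12.4 p [ 0.5265 -0.2427  0.2187] x [-0.013  0.015  1.   ] z [ 0.534  0.846 -0.006] j [-0.969  0.874  1.715  1.217  1.775 -1.074] F [ 0.4 -0.1 -0.2] gap 0.678 gf 25.0
[ 0.5292 -0.2886  0.19  ]
(array([-0.0294,  0.0262, -0.0372]), array([0.0043, 0.0057, 0.0187]))
```

Emit:
play_rows([
  [255, -0.01, 0.013, -0.019, 0.004, 0.006, 0.019],
  [255, -0.019, 0.013, -0.018, 0, 0, 0],
  [255, 0, 0, 0, 0, 0, 0],
  [255, 0, 0, 0, 0, 0, 0],
])

```text
time_s: 12.8
ee_pos: [0.5271, -0.2814, 0.1883]
tcp_rot: [0.617, 0.34, 0.618, -0.348]
wrist_force: [0.7, 0.3, -0.3]
finger_gap: 0.671
grasp_force: 25.0
```

Run:
```python
from h import *
show();print(dock(0,.19))
s=optics.grab_frame("scene");t=optics.grab_frame("top")
a=cv2.resize(s[150:250,75:175],(400,400),interpolation=cv2.INTER_CUBIC);b=cv2.resize(t[215:315,440:540],(400,400),interpolation=cv2.INTER_CUBIC)
cv2.imwrite("pics/d1.png",np.hstack([a,b])[:,:,::-1])
```

```text
t 12.8 p [ 0.5271 -0.2814  0.1883] x [ 0.004 -0.01   1.   ] z [0.526 0.85  0.006] j [-1.     0.956  1.618  1.191  1.81  -1.04 ] F [ 0.7  0.3 -0.3] gap 0.671 gf 25.0
[ 0.5292 -0.2886  0.19  ]
(array([ 0.0017,  0.0056, -0.005 ]), array([-0.0045, -0.0059, -0.0089]))
```

View pics/d1.png

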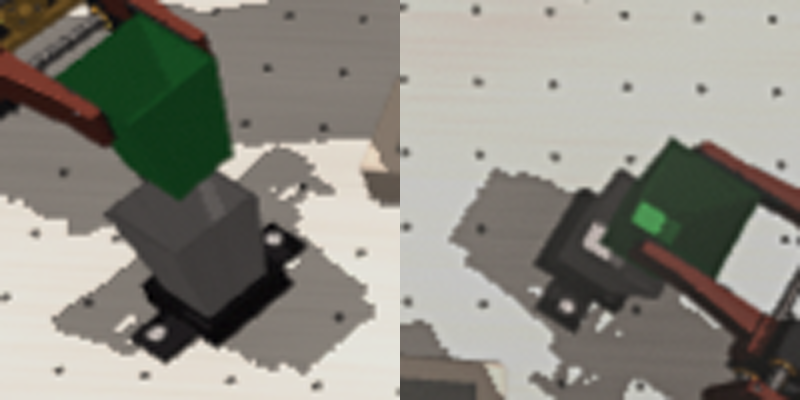

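The green foot's near corners are at about scene crop (180,200) and (233,155), just above and roughly aligned with the steel mouth. I compute the offset from those.

Run:
```python
from h import *
for c,z,n,hw in(([(180,200),(233,155)],.1235,"scene",.02),([(147,12),(213,48)],.198,"scene",None),([(182,250),(254,198)],.092,"scene",.03),([(104,214),(182,250)],.092,"scene",None),([(272,138),(360,203)],.198,"top",None)):
    o=[75,150] if n=="scene" else [440,215]
    p=plane(n,np.array(c)/4-.5+o,z);e=p[1]-p[0];print(p.round(4).tolist(),np.hypot(*e).round(4),(np.degrees(np.arctan2(e[1],e[0]))%90).round(1),(p.mean(0)-hw*np.array([.53,.848])).round(4) if hw else '')
```

```text
[[0.5457, -0.284], [0.5109, -0.2653]] 0.0395 61.7 [ 0.5177 -0.2916]
[[0.4788, -0.3003], [0.5028, -0.2572]] 0.0493 60.9 
[[0.5552, -0.2896], [0.5145, -0.2611]] 0.0497 55.1 [ 0.5189 -0.3008]
[[0.5327, -0.341], [0.5552, -0.2896]] 0.0561 66.4 
[[0.562, -0.2836], [0.5259, -0.3319]] 0.0602 53.2
```

Emit:
play_rows([
  [255, 0, 0.006, -0.0055, -0.004, -0.006, -0.009],
  [255, -0.02, 0, 0, 0, 0, 0],
  [255, -0.02, 0, 0, 0, 0, 0],
  [255, -0.01, 0, 0, 0, 0, 0],
  [255, 0, 0, 0, 0, 0, 0],
])

```text
time_s: 13.4
ee_pos: [0.5291, -0.2894, 0.1361]
tcp_rot: [0.618, 0.342, 0.619, -0.344]
wrist_force: [0.2, -0.5, -0.2]
finger_gap: 0.676
grasp_force: 25.0
```

Run:
```python
from h import *
show();print(dock(0,.13))
```

```text
t 13.4 p [ 0.5291 -0.2894  0.1361] x [ 0.001 -0.003  1.   ] z [0.529 0.848 0.002] j [-1.004  1.046  1.574  1.178  1.79  -1.09 ] F [ 0.2 -0.5 -0.2] gap 0.676 gf 25.0
[ 0.5292 -0.2886  0.13  ]
(array([-0.0061, -0.0004,  0.0008]), array([-0.0006, -0.0021, -0.0022]))
```

Emit:
play_rows([
  [255, -0.005, 0, 0, 0, 0, 0],
  [255, -0.005, 0, 0, 0, 0, 0],
  [255, -0.003, 0, 0, 0, 0, 0],
  [255, 0, 0, 0, 0, 0, 0],
])

```text
time_s: 13.8
ee_pos: [0.5296, -0.29, 0.1241]
tcp_rot: [0.618, 0.343, 0.619, -0.343]
wrist_force: [2.5, 0.9, -0.1]
finger_gap: 0.674
grasp_force: 25.0
```

Emit:
play_rows([
  [255, -0.003, 0, 0, 0, 0, 0],
  [255, -0.001, 0, 0, 0, 0, 0],
  [255, 0, 0, 0, 0, 0, 0],
])

```text
time_s: 14.1
ee_pos: [0.5297, -0.2902, 0.1206]
tcp_rot: [0.617, 0.343, 0.62, -0.343]
wrist_force: [5.1, 1.5, 5.3]
finger_gap: 0.67
grasp_force: 25.0
```

Emit:
play_rows([
  [255, -0.002, 0, 0, 0, 0, 0],
  [255, 0, 0, 0, 0, 0, 0],
])

```text
time_s: 14.3
ee_pos: [0.53, -0.2903, 0.1193]
tcp_rot: [0.617, 0.343, 0.62, -0.343]
wrist_force: [5.3, 1.7, 7.5]
finger_gap: 0.677
grasp_force: 25.0
```

Emit:
play_rows([
  [255, 0, 0.001, 0.001, 0, 0, 0],
  [255, 0, 0, 0, 0, 0, 0],
  [255, 0, 0, 0, 0, 0, 0],
])

```text
time_s: 14.6
ee_pos: [0.5308, -0.2897, 0.1188]
tcp_rot: [0.617, 0.343, 0.619, -0.343]
wrist_force: [4.2, -0.2, 5.9]
finger_gap: 0.676
grasp_force: 25.0
```

Emit:
play_rows([
  [255, -0.001, 0.001, 0.0005, 0, 0, 0],
  [255, 0, 0, 0, 0, 0, 0],
  [255, 0, 0, 0, 0, 0, 0],
])

```text
time_s: 14.9
ee_pos: [0.5316, -0.2897, 0.1176]
tcp_rot: [0.617, 0.343, 0.619, -0.343]
wrist_force: [1.2, 0.6, 5.0]
finger_gap: 0.672
grasp_force: 25.0
```

Run:
```python
from h import *
show()
s=optics.grab_frame("scene");t=optics.grab_frame("top")
a=cv2.resize(s[150:250,75:175],(400,400),interpolation=cv2.INTER_CUBIC);b=cv2.resize(t[215:315,440:540],(400,400),interpolation=cv2.INTER_CUBIC)
cv2.imwrite("pics/d2.png",np.hstack([a,b])[:,:,::-1])
```

```text
t 14.9 p [ 0.5316 -0.2897  0.1176] x [-0.002 -0.002  1.   ] z [0.529 0.848 0.003] j [-1.001  1.079  1.557  1.178  1.783 -1.107] F [1.2 0.6 5. ] gap 0.672 gf 25.0
```

View pics/d2.png

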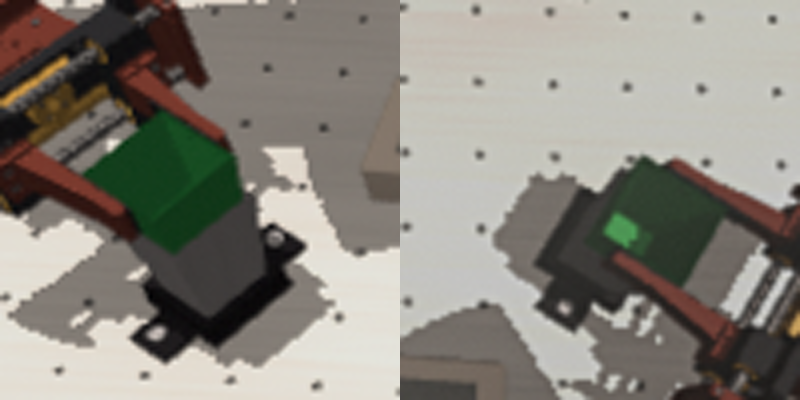

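Green is in the steel cup and almost seated (crop 185,190). I continue gently.

Emit:
play_rows([
  [255, -0.001, 0.0005, 0, 0, 0, 0],
  [255, -0.001, 0, 0, 0, 0, 0],
  [255, 0, 0, 0, 0, 0, 0],
])

```text
time_s: 15.3
ee_pos: [0.532, -0.29, 0.1162]
tcp_rot: [0.617, 0.343, 0.62, -0.344]
wrist_force: [2.5, 1.5, 7.3]
finger_gap: 0.675
grasp_force: 25.0
```

Emit:
play_rows([
  [255, -0.001, 0, 0, 0, 0, 0],
  [255, 0, 0, 0, 0, 0, 0],
])

```text
time_s: 15.5
ee_pos: [0.5321, -0.29, 0.1156]
tcp_rot: [0.617, 0.343, 0.62, -0.344]
wrist_force: [1.8, 1.1, 8.5]
finger_gap: 0.673
grasp_force: 25.0
```

Run:
```python
from h import *
show()
```

```text
t 15.5 p [ 0.5321 -0.29    0.1156] x [-0.003 -0.003  1.   ] z [0.529 0.849 0.005] j [-1.001  1.083  1.554  1.179  1.784 -1.109] F [1.8 1.1 8.5] gap 0.673 gf 25.0
```

Emit:
play_rows([
  [150, 0, 0, 0, 0, 0, 0],
  [60, 0, 0, 0, 0, 0, 0],
  [0, 0, 0, 0, 0, 0, 0],
  [0, 0, 0, 0, 0, 0, 0],
  [0, 0, 0, 0, 0, 0, 0],
])

```text
time_s: 16.0
ee_pos: [0.532, -0.2899, 0.1135]
tcp_rot: [0.618, 0.342, 0.619, -0.343]
wrist_force: [-0.0, -0.4, -1.0]
finger_gap: 0.984
grasp_force: 0.0
```

Emit:
play_rows([
  [0, 0, 0, -0.02, 0, 0, 0],
  [0, 0, 0, -0.04, 0, 0, 0],
  [0, 0, 0, -0.04, 0, 0, 0],
  [0, 0, 0, 0, 0, 0, 0],
])

```text
time_s: 16.4
ee_pos: [0.4768, -0.3801, 0.1138]
tcp_rot: [0.619, 0.342, 0.62, -0.341]
wrist_force: [0.2, -0.3, 0.1]
finger_gap: 1.001
grasp_force: 0.0
```

Run:
```python
from h import *
show()
s=optics.grab_frame("scene");t=optics.grab_frame("top")
a=cv2.resize(s[160:240,85:165],(400,400),interpolation=cv2.INTER_CUBIC);b=cv2.resize(t[225:305,450:530],(400,400),interpolation=cv2.INTER_CUBIC)
cv2.imwrite("pics/d3.png",np.hstack([a,b])[:,:,::-1])
def corners(n,f):
    h,m=mask(f,'green');c=blobs(m)[0];return c
for n,f in(("scene",s),("top",t)):
    c=corners(n,f);print(n,cv2.boundingRect(c),cv2.approxPolyDP(c,3,True)[:,0].tolist())
R=frame(58)
for z in(.122,.127): print(z,[[proj(n,np.r_[.522+.03*(a*.53+b*.848),-.3+.03*(a*.848-b*.53),z]).round(1).tolist() for a,b in((1,1),(1,-1),(-1,-1),(-1,1))] for n in("scene","top")])
```

```text
t 16.4 p [ 0.4768 -0.3801  0.1138] x [-0.002  0.002  1.   ] z [ 0.534  0.846 -0.   ] j [-1.136  1.117  1.43   1.08   1.878 -1.057] F [ 0.2 -0.3  0.1] gap 1.001 gf 0.0
scene (97, 179, 40, 34) [[117, 179], [97, 194], [119, 212], [136, 198], [134, 190]]Traceback (most recent call last):
  File "<stdin>", line 9, in <module>
  File "<stdin>", line 7, in corners
IndexError: list index out of range
```

View pics/d3.png

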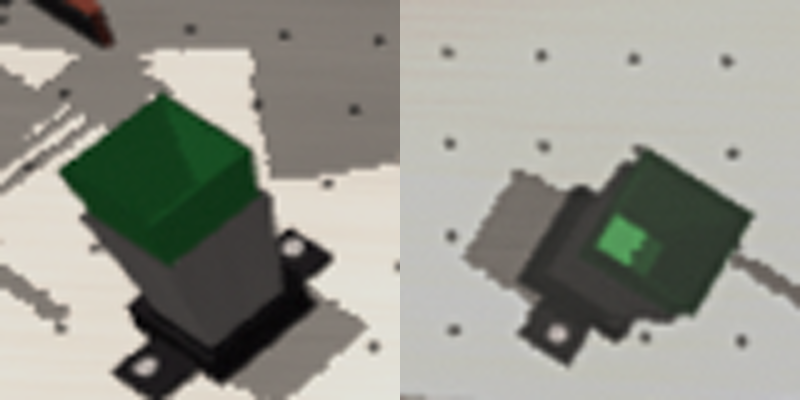

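```bash
sed -i 's/^B=.*/B=np.array([.5245,-.3012])/' h.py
cat >> h.py <<'E'
def sq(n,z,hw=.03,yaw=58):
    a=np.radians(yaw);u=np.array([np.cos(a),np.sin(a)]);v=np.array([u[1],-u[0]])
    return [proj(n,np.r_[B+hw*(i*u+j*v),z]).round(1).tolist() for i,j in((1,1),(1,-1),(-1,-1),(-1,1))]
E
python3 - <<'E'
from h import *
for z in(.092,.122,.125,.128): print(z,sq("scene",z),sq("top",z))
E
```

```text
0.092 [[117.6, 215.7], [138.5, 199.2], [120.6, 187.6], [99.6, 203.4]] [[494.8, 256.3], [482.8, 276.0], [503.9, 289.5], [515.8, 269.6]]
0.122 [[113.3, 206.7], [134.8, 190.2], [116.7, 178.5], [95.1, 194.4]] [[499.1, 254.0], [486.8, 274.1], [508.5, 287.9], [520.6, 267.5]]
0.125 [[112.9, 205.8], [134.4, 189.3], [116.3, 177.6], [94.6, 193.5]] [[499.5, 253.7], [487.2, 273.9], [508.9, 287.8], [521.1, 267.3]]
0.128 [[112.4, 204.9], [134.1, 188.3], [115.8, 176.6], [94.1, 192.6]] [[500.0, 253.5], [487.6, 273.7], [509.4, 287.6], [521.6, 267.1]]
```

Emit:
play_rows([
  [255, 0.04, -0.001, 0, 0, 0, 0],
  [255, 0, 0, 0, 0, 0, 0],
  [255, 0, 0, 0, 0, 0, 0],
  [255, 0, 0, 0, 0, 0, 0],
  [255, 0, 0, 0, 0, 0, 0],
])

```text
time_s: 17.0
ee_pos: [0.4784, -0.3735, 0.153]
tcp_rot: [0.618, 0.342, 0.619, -0.344]
wrist_force: [0.2, 1.0, 0.3]
finger_gap: 0.583
grasp_force: 0.0
```

Emit:
play_rows([
  [255, 0, 0, 0.045, 0, 0, 0],
  [255, 0, 0, 0.045, 0, 0, 0],
  [255, 0, 0, 0.04, 0, 0, 0],
  [255, 0, 0, 0, 0, 0, 0],
  [255, -0.01, 0, 0, 0, 0, 0],
])

```text
time_s: 17.5
ee_pos: [0.5476, -0.2633, 0.1441]
tcp_rot: [0.618, 0.343, 0.619, -0.344]
wrist_force: [-0.4, 0.1, 0.2]
finger_gap: 0.129
grasp_force: 0.0
```

Emit:
play_rows([
  [255, -0.004, 0, 0, 0, 0, 0],
  [255, 0, 0, 0, 0, 0, 0],
])

```text
time_s: 17.7
ee_pos: [0.5466, -0.265, 0.1387]
tcp_rot: [0.618, 0.342, 0.619, -0.343]
wrist_force: [0.5, 1.0, -0.5]
finger_gap: 0.004
grasp_force: 0.0
```

Run:
```python
from h import *
show();print(dock(0,.13,off=.038))
```

```text
t 17.7 p [ 0.5466 -0.265   0.1387] x [ 0.    -0.002  1.   ] z [0.531 0.847 0.002] j [-0.962  1.035  1.601  1.215  1.763 -1.098] F [ 0.5  1.  -0.5] gap 0.004 gf 0.0
[ 0.5446 -0.269   0.13  ]
(array([-0.0087,  0.0004, -0.0044]), array([ 0.0011, -0.0019, -0.0016]))
```

Lower in small steps until contact.

Emit:
play_rows([
  [255, -0.002, 0, 0, 0, 0, 0],
  [255, 0, 0, 0, 0, 0, 0],
])

```text
time_s: 17.9
ee_pos: [0.5469, -0.2648, 0.1377]
tcp_rot: [0.618, 0.342, 0.619, -0.343]
wrist_force: [0.8, 0.2, 1.0]
finger_gap: 0.008
grasp_force: 0.0
```

Emit:
play_rows([
  [255, -0.002, 0, 0, 0, 0, 0],
  [255, 0, 0, 0, 0, 0, 0],
])

```text
time_s: 18.1
ee_pos: [0.5471, -0.2642, 0.1358]
tcp_rot: [0.618, 0.342, 0.619, -0.343]
wrist_force: [-0.2, 0.2, 0.2]
finger_gap: 0.008
grasp_force: 0.0
```

Emit:
play_rows([
  [255, -0.001, 0, 0, 0, 0, 0],
  [255, 0, 0, 0, 0, 0, 0],
])

```text
time_s: 18.3
ee_pos: [0.5472, -0.2639, 0.1349]
tcp_rot: [0.618, 0.342, 0.619, -0.343]
wrist_force: [-0.5, -0.0, -0.2]
finger_gap: 0.005
grasp_force: 0.0
```

Emit:
play_rows([
  [255, -0.001, 0, 0, 0, 0, 0],
  [255, 0, 0, 0, 0, 0, 0],
])

```text
time_s: 18.5
ee_pos: [0.5472, -0.2639, 0.1339]
tcp_rot: [0.618, 0.343, 0.619, -0.343]
wrist_force: [-0.2, -0.4, -0.4]
finger_gap: 0.002
grasp_force: 0.0
```

Emit:
play_rows([
  [255, -0.001, 0, 0, 0, 0, 0],
  [255, 0, 0, 0, 0, 0, 0],
])

```text
time_s: 18.7
ee_pos: [0.5472, -0.264, 0.1336]
tcp_rot: [0.617, 0.343, 0.619, -0.343]
wrist_force: [-0.4, 0.6, 4.2]
finger_gap: 0.005
grasp_force: 2.2
```

Emit:
play_rows([
  [255, -0.001, 0, 0, 0, 0, 0],
  [255, 0, 0, 0, 0, 0, 0],
])

```text
time_s: 18.9
ee_pos: [0.5472, -0.2642, 0.1336]
tcp_rot: [0.617, 0.343, 0.62, -0.343]
wrist_force: [-2.0, 0.7, 10.4]
finger_gap: 0.003
grasp_force: 4.8
```

Emit:
play_rows([
  [255, -0.001, 0, 0, 0, 0, 0],
  [255, 0, 0, 0, 0, 0, 0],
])

```text
time_s: 19.1
ee_pos: [0.5472, -0.2644, 0.1337]
tcp_rot: [0.616, 0.343, 0.62, -0.344]
wrist_force: [-3.5, -0.7, 14.1]
finger_gap: 0.008
grasp_force: 7.3
```

Emit:
play_rows([
  [255, -0.0005, 0, 0, 0, 0, 0],
  [255, 0, 0, 0, 0, 0, 0],
])

```text
time_s: 19.3
ee_pos: [0.5472, -0.2645, 0.1337]
tcp_rot: [0.616, 0.343, 0.621, -0.344]
wrist_force: [-3.2, -0.9, 16.9]
finger_gap: 0.005
grasp_force: 8.4
```

Solid at TCP z 0.1336 with about 15 N, so green is seated. I back off and return to the cups, turning the tool down.

Emit:
play_rows([
  [255, 0.03, 0, 0, 0, 0, 0],
  [0, 0.04, 0, 0, 0, 0, 0],
  [0, 0, -0.033, 0.033, 0, 0, 0],
  [0, 0, -0.033, 0.033, 0, 0, 0],
  [0, 0, -0.033, 0.033, 0, 0, 0],
])

```text
time_s: 19.8
ee_pos: [0.5151, -0.1265, 0.2008]
tcp_rot: [0.618, 0.343, 0.619, -0.343]
wrist_force: [0.2, -0.3, -0.7]
finger_gap: 0.327
grasp_force: 0.0
```

Emit:
play_rows([
  [0, 0, -0.033, 0.033, 0, 0, 0],
  [0, 0, -0.033, 0.033, 0, 0, 0],
  [0, 0, -0.033, 0.033, 0, 0, 0],
  [0, 0, -0.033, 0.033, 0, 0, 0],
  [0, 0, -0.033, 0.033, 0, 0, 0],
])

```text
time_s: 20.3
ee_pos: [0.4626, 0.1008, 0.2009]
tcp_rot: [0.618, 0.343, 0.619, -0.343]
wrist_force: [0.7, 0.6, 0.4]
finger_gap: 0.781
grasp_force: 0.0
```

Emit:
play_rows([
  [0, 0, 0, 0, 0, -0.14, 0],
  [0, 0, 0, 0, 0, -0.14, 0],
  [0, 0, 0, 0, 0, -0.14, 0],
  [0, 0, 0, 0, 0, -0.14, 0],
  [0, 0, 0, 0, 0, -0.14, 0],
])

```text
time_s: 20.8
ee_pos: [0.4632, 0.0988, 0.2015]
tcp_rot: [0.794, 0.439, 0.368, -0.202]
wrist_force: [-0.4, 1.1, -1.1]
finger_gap: 0.996
grasp_force: 0.0
```

Emit:
play_rows([
  [0, 0, 0, 0, 0, -0.14, 0],
  [0, 0, 0, 0, 0, -0.14, 0],
  [0, 0, 0, 0, 0, -0.14, 0],
  [0, 0, 0, 0, 0, -0.14, 0],
  [0, 0, 0, 0, 0, -0.14, 0],
])

```text
time_s: 21.3
ee_pos: [0.4582, 0.1027, 0.1983]
tcp_rot: [0.861, 0.483, 0.132, -0.086]
wrist_force: [0.5, 0.3, -0.2]
finger_gap: 0.998
grasp_force: 0.0
```

Emit:
play_rows([
  [0, 0, 0, 0, 0, -0.14, 0],
  [0, 0, 0, 0, 0, -0.03, 0],
  [0, 0, 0, 0, 0, 0, 0],
])

```text
time_s: 21.6
ee_pos: [0.4584, 0.1043, 0.1978]
tcp_rot: [0.868, 0.49, 0.063, -0.049]
wrist_force: [0.6, 0.5, -0.7]
finger_gap: 0.998
grasp_force: 0.0
```

```bash
cat >> h.py <<'E'
def feet():
    for n in("scene","top"):
        f=optics.grab_frame(n)
        for col in HUE:
            h,m=mask(f,col)
            for b in blobs(m):
                one=np.zeros_like(m);cv2.drawContours(one,[b],-1,255,-1)
                v=h[...,2];t,_=cv2.threshold(v[(one>0)&(m>0)].reshape(-1,1),0,255,cv2.THRESH_OTSU)
                fb=blobs(((v>t)&(one>0)&(m>0)).astype(np.uint8)*255,30)
                if fb: print(n,col,cv2.contourArea(b),np.round(b[:,0].mean(0)),np.round(np.hstack(rect(n,fb[0],.087)),1).tolist())
E
python3 - <<'E'
from h import *
show();feet();print(goto([.68,.157,.17],frame(99.7)))
E
```

```text
t 21.6 p [0.4584 0.1043 0.1978] x [0.512 0.844 0.156] z [ 0.061  0.146 -0.987] j [0.107 0.197 2.041 0.188 0.835 0.529] F [ 0.6  0.5 -0.7] gap 0.998 gf 0.0
scene blue 887.0 [298. 279.] [666.0, 116.1, 35.4, 35.4, 11.0]
scene blue 542.5 [519. 252.] [568.5, 594.5, 27.8, 28.3, 71.9]
scene yellow 879.5 [406. 258.] [593.4, 348.8, 36.1, 37.7, 79.2]
scene green 728.5 [118. 195.] [478.4, -301.4, 63.0, 29.7, 24.3]
top blue 310.5 [144. 257.] [540.4, 598.4, 28.7, 29.2, 73.7]
top blue 163.0 [333. 212.] [669.1, 116.1, 33.0, 32.0, 10.9]
top yellow 183.0 [240. 236.] [596.5, 349.6, 32.8, 33.4, 80.4]
(array([0.1555, 0.1635, 0.0481]), array([ 0.032 , -0.1595, -0.7134]))
```

Blue was knocked aside and now stands at (667.5,116), yaw 11°. I go over it.

Emit:
play_rows([
  [0, 0, 0, 0, 0.016, -0.08, 0],
  [0, 0, 0, 0, 0.016, -0.08, 0],
  [0, 0.024, 0.034, 0.005, 0, 0, 0],
  [0, 0.024, 0.034, 0.005, 0, 0, 0],
  [0, 0.024, 0.034, 0.005, 0, 0, 0],
])

```text
time_s: 22.2
ee_pos: [0.5823, 0.1121, 0.1759]
tcp_rot: [0.87, 0.492, -0.015, -0.024]
wrist_force: [0.1, -0.1, -0.2]
finger_gap: 0.999
grasp_force: 0.0
```

Emit:
play_rows([
  [0, 0.024, 0.034, 0.005, 0, 0, 0],
  [0, 0.024, 0.034, 0.005, 0, 0, 0],
  [0, 0, 0, 0, 0, 0, -0.14],
  [0, 0, 0, 0, 0, 0, -0.14],
  [0, 0, 0, 0, 0, 0, -0.14],
])

```text
time_s: 22.7
ee_pos: [0.6633, 0.1179, 0.1614]
tcp_rot: [0.747, 0.664, -0.01, -0.027]
wrist_force: [-0.4, -0.8, -0.7]
finger_gap: 1.003
grasp_force: 0.0
```

Emit:
play_rows([
  [0, 0, 0, 0, 0, 0, -0.14],
  [0, 0, 0, 0, 0, 0, -0.14],
  [0, 0, 0, 0, 0, 0, -0.04],
  [0, 0, 0, 0, 0, 0, 0],
])

```text
time_s: 23.1
ee_pos: [0.6632, 0.1181, 0.162]
tcp_rot: [0.634, 0.773, -0.006, -0.028]
wrist_force: [-0.3, -0.9, -0.1]
finger_gap: 1.0
grasp_force: 0.0
```

Run:
```python
from h import *
show();print(goto([.6675,.116,.048],frame(101)))
f=optics.grab_frame("wrist");h,m=mask(f,'blue')
for b in blobs(m,300)[:3]:
    one=np.zeros_like(m);cv2.drawContours(one,[b],-1,255,-1);v=h[...,2];t,_=cv2.threshold(v[(one>0)&(m>0)].reshape(-1,1),0,255,cv2.THRESH_OTSU)
    fb=blobs(((v>t)&(one>0)&(m>0)).astype(np.uint8)*255,30)
    for c in fb[:2]:
        p=fish(c[:,0],.087)[:,:2]*1000;print(cv2.contourArea(b),cv2.contourArea(c),c[:,0].mean(0).round(),np.round(np.hstack(cv2.minAreaRect(p.astype(np.float32))),1))
```

```text
t 23.1 p [0.6632 0.1181 0.162 ] x [-0.195  0.98   0.037] z [-0.051  0.027 -0.998] j [ 0.143  0.58   1.521  0.039  1.087 -0.073] F [-0.3 -0.9 -0.1] gap 1.0 gf 0.0
(array([-0.007 ,  0.0089,  0.1135]), array([-0.0449, -0.0366,  0.0052]))
5316.5 1888.0 [334. 266.] [668.  114.9  35.6  28.1  12. ]
```

Emit:
play_rows([
  [0, -0.003, 0.004, 0, -0.045, -0.037, 0.005],
  [0, 0, 0, 0.04, 0, 0, 0],
  [0, 0, 0, 0.04, 0, 0, 0],
  [0, 0, 0, 0.024, 0, 0, 0],
  [0, 0, 0, 0.009, 0, 0, 0],
])

```text
time_s: 23.65
ee_pos: [0.6663, 0.116, 0.0461]
tcp_rot: [0.636, 0.771, -0.002, -0.001]
wrist_force: [-0.0, -0.3, -0.8]
finger_gap: 1.0
grasp_force: 0.0
```

Emit:
play_rows([
  [0, 0, 0, 0, 0, 0, 0],
  [255, 0, 0, 0, 0, 0, 0],
  [255, 0, 0, 0, 0, 0, 0],
  [255, 0, 0, 0, 0, 0, 0],
  [255, 0, 0, 0, 0, 0, 0],
])

```text
time_s: 24.15
ee_pos: [0.6691, 0.117, 0.0504]
tcp_rot: [0.636, 0.772, 0.001, 0.001]
wrist_force: [-0.9, 0.7, 1.1]
finger_gap: 0.67
grasp_force: 0.0
```

Emit:
play_rows([
  [255, 0, 0, 0, 0, 0, 0],
  [255, 0, 0, 0, 0, 0, 0],
])

```text
time_s: 24.35
ee_pos: [0.6686, 0.1169, 0.0499]
tcp_rot: [0.636, 0.772, 0.0, 0.001]
wrist_force: [-1.7, 0.1, 3.4]
finger_gap: 0.554
grasp_force: 25.0
```

Run:
```python
from h import *
show();print(goto([.58,.116,.14],frame(90,75)))
```

```text
t 24.35 p [0.6686 0.1169 0.0499] x [-0.192  0.981 -0.001] z [ 0.002 -0.001 -1.   ] j [ 0.156  0.71   1.587 -0.002  0.843 -0.036] F [-1.7  0.1  3.4] gap 0.554 gf 25.0
(array([ 0.016 , -0.087 , -0.0903]), array([-0.1252,  1.306 ,  0.1659]))
```

Emit:
play_rows([
  [255, 0, 0, -0.03, 0, 0, 0],
  [255, 0, 0, -0.03, 0, 0, 0],
  [255, 0, 0, -0.03, 0, 0, 0],
  [255, 0.025, -0.036, 0, 0, 0, 0],
  [255, 0.025, -0.036, 0, 0, 0, 0],
])

```text
time_s: 24.85
ee_pos: [0.5884, 0.1523, 0.1402]
tcp_rot: [0.636, 0.771, 0.001, 0.002]
wrist_force: [0.3, 0.3, -1.1]
finger_gap: 0.559
grasp_force: 24.7
```

Emit:
play_rows([
  [255, 0.025, -0.036, 0, 0, 0, 0],
  [255, 0, 0, 0, 0, 0.12, 0],
  [255, 0, 0, 0, 0, 0.12, 0],
  [255, 0, 0, 0, 0, 0.12, 0],
  [255, 0, 0, 0, 0, 0.12, 0],
])

```text
time_s: 25.35
ee_pos: [0.5485, 0.1701, 0.1399]
tcp_rot: [0.617, 0.75, 0.153, -0.183]
wrist_force: [0.4, 0.0, -2.0]
finger_gap: 0.554
grasp_force: 24.7
```

Emit:
play_rows([
  [255, 0, 0, 0, 0, 0.12, 0],
  [255, 0, 0, 0, 0, 0.12, 0],
  [255, 0, 0, 0, 0, 0.12, 0],
  [255, 0, 0, 0, 0, 0.12, 0],
  [255, 0, 0, 0, 0, 0.12, 0],
])

```text
time_s: 25.85
ee_pos: [0.5487, 0.1692, 0.1393]
tcp_rot: [0.545, 0.662, 0.329, -0.397]
wrist_force: [-0.4, -0.0, -1.4]
finger_gap: 0.555
grasp_force: 24.7
```

Emit:
play_rows([
  [255, 0, 0, 0, 0, 0.12, 0],
  [255, 0, 0, 0, 0, 0.1, 0],
  [255, 0, 0, 0, 0, 0, 0],
])

```text
time_s: 26.15
ee_pos: [0.5473, 0.1691, 0.1363]
tcp_rot: [0.507, 0.613, 0.384, -0.468]
wrist_force: [-0.3, 0.5, -0.5]
finger_gap: 0.562
grasp_force: 24.8
```

Run:
```python
from h import *
show();p,q=pose();print(goto([p[0],p[1],.052],frame(101,75)))
```

```text
t 26.15 p [0.5473 0.1691 0.1363] x [-0.047  0.263  0.964] z [-0.185  0.946 -0.267] j [-0.221  0.874  1.723  1.081  1.543 -1.072] F [-0.3  0.5 -0.5] gap 0.562 gf 24.8
(array([-0.0812,  0.0003,  0.0225]), array([-0.0007,  0.0085, -0.0037]))
```

Emit:
play_rows([
  [255, -0.025, 0, 0.007, 0, 0, 0],
  [255, -0.025, 0, 0.007, 0, 0, 0],
  [255, -0.02, 0, 0.006, 0, 0, 0],
  [255, -0.009, 0, 0.002, 0, 0, 0],
  [255, 0, 0, 0, 0, 0, 0],
])

```text
time_s: 26.65
ee_pos: [0.5479, 0.17, 0.0566]
tcp_rot: [0.506, 0.615, 0.384, -0.466]
wrist_force: [-0.1, -0.5, -1.1]
finger_gap: 0.555
grasp_force: 24.8
```

Emit:
play_rows([
  [255, -0.002, 0, 0, 0, 0, 0],
  [255, 0, 0, 0, 0, 0, 0],
])

```text
time_s: 26.85
ee_pos: [0.5487, 0.1692, 0.0561]
tcp_rot: [0.506, 0.616, 0.385, -0.466]
wrist_force: [0.0, -0.9, -0.8]
finger_gap: 0.557
grasp_force: 24.8
```

Run:
```python
from h import *
show()
```

```text
t 26.85 p [0.5487 0.1692 0.0561] x [-0.054  0.264  0.963] z [-0.184  0.945 -0.27 ] j [-0.22   1.013  1.68   1.085  1.495 -1.164] F [ 0.  -0.9 -0.8] gap 0.557 gf 24.8
```

Lower 4 mm more, open, then rise and turn the tool back towards down.

Emit:
play_rows([
  [255, -0.004, 0, 0.001, 0, 0, 0],
  [255, 0, 0, 0, 0, 0, 0],
  [120, 0, 0, 0, 0, 0, 0],
  [60, 0, 0, 0, 0, 0, 0],
  [0, 0, 0, 0, 0, 0, 0],
])

```text
time_s: 27.35
ee_pos: [0.5483, 0.1691, 0.0512]
tcp_rot: [0.506, 0.615, 0.385, -0.467]
wrist_force: [0.2, 0.3, 0.4]
finger_gap: 0.704
grasp_force: 0.0
```

Emit:
play_rows([
  [0, 0, 0, 0, 0, 0, 0],
  [0, 0, 0, 0, 0, 0, 0],
  [0, 0, 0, 0, 0, 0, 0],
  [0, 0.03, 0, -0.004, 0, 0, 0],
  [0, 0.04, 0, -0.005, 0, 0, 0],
])

```text
time_s: 27.85
ee_pos: [0.5454, 0.1792, 0.1201]
tcp_rot: [0.507, 0.614, 0.384, -0.468]
wrist_force: [-0.3, 0.6, 0.5]
finger_gap: 1.001
grasp_force: 0.0
```

Emit:
play_rows([
  [0, 0.045, 0, -0.005, 0, 0, 0],
  [0, 0, 0, 0, 0, -0.12, 0],
  [0, 0, 0, 0, 0, -0.12, 0],
  [0, 0, 0, 0, 0, -0.12, 0],
  [0, 0, 0, 0, 0, -0.12, 0],
])

```text
time_s: 28.35
ee_pos: [0.5451, 0.1857, 0.1661]
tcp_rot: [0.584, 0.709, 0.253, -0.305]
wrist_force: [-0.5, -0.2, -0.3]
finger_gap: 1.004
grasp_force: 0.0
```

Emit:
play_rows([
  [0, 0, 0, 0, 0, -0.12, 0],
  [0, 0, 0, 0, 0, -0.12, 0],
  [0, 0, 0, 0, 0, -0.12, 0],
  [0, 0, 0, 0, 0, -0.12, 0],
  [0, 0, 0, 0, 0, -0.12, 0],
])

```text
time_s: 28.85
ee_pos: [0.545, 0.1861, 0.1665]
tcp_rot: [0.632, 0.768, 0.069, -0.081]
wrist_force: [0.1, 0.2, 0.3]
finger_gap: 1.002
grasp_force: 0.0
```

Emit:
play_rows([
  [0, 0, 0, 0, 0, -0.09, 0],
  [0, 0, 0, 0, 0, 0, 0],
  [0, 0, 0, 0, 0, 0, 0],
])

```text
time_s: 29.15
ee_pos: [0.5442, 0.1868, 0.1655]
tcp_rot: [0.634, 0.771, 0.042, -0.05]
wrist_force: [0.6, -0.0, 0.6]
finger_gap: 0.999
grasp_force: 0.0
```

```bash
cat >> h.py <<'E'
def wristblob(col):
    f=optics.grab_frame("wrist");h,m=mask(f,col,70);c=blobs(m,300)
    return f,c
E
python3 - <<'E'
from h import *
show();f,c=wristblob('blue');cv2.imwrite("pics/w4.png",f[:,:,::-1])
for k in c[:3]: print(cv2.contourArea(k),cv2.boundingRect(k),cv2.approxPolyDP(cv2.convexHull(k),4,True)[:,0].tolist())
E
```

```text
t 29.15 p [0.5442 0.1868 0.1655] x [-0.192  0.973  0.13 ] z [-0.025  0.128 -0.991] j [ 0.24   0.422  1.795  0.164  0.925 -0.054] F [ 0.6 -0.   0.6] gap 0.999 gf 0.0
6619.5 (286, 240, 80, 103) [[358, 241], [365, 269], [349, 340], [302, 341], [286, 266], [293, 241]]
```

Run:
```python
from h import *
P,R=lying([(286,266),(365,269)],[(302,341),(349,340)],.012);print(goto(P,R))
```

```text
yaw 101.1 L 0.0675 expect .0730
TCP [0.5462 0.1817 0.0213]
(array([-0.0234,  0.0009,  0.1422]), array([ 0.0003,  0.0021, -0.0009]))
```

Emit:
play_rows([
  [0, -0.022, 0.001, 0, 0, 0, 0],
  [0, 0, 0, 0.04, 0, 0, 0],
  [0, 0, 0, 0.04, 0, 0, 0],
  [0, 0, 0, 0.03, 0, 0, 0],
  [0, 0, 0, 0, 0, 0, 0],
])

```text
time_s: 29.7
ee_pos: [0.5442, 0.1772, 0.0495]
tcp_rot: [0.635, 0.77, 0.038, -0.052]
wrist_force: [-0.1, -0.8, 0.9]
finger_gap: 0.998
grasp_force: 0.0
```

Run:
```python
from h import *
show();print(goto([.546,.183,.0215],frame(101.1,7.6)))
```

```text
t 29.7 p [0.5442 0.1772 0.0495] x [-0.188  0.974  0.129] z [-0.032  0.125 -0.992] j [ 0.224  0.6    1.842  0.199  0.713 -0.118] F [-0.1 -0.8  0.9] gap 0.998 gf 0.0
(array([0.0017, 0.0031, 0.0285]), array([-0.0071,  0.0032, -0.0033]))
```

Emit:
play_rows([
  [0, 0.001, 0.002, 0.014, -0.007, 0.003, -0.003],
  [0, 0, 0, 0.014, 0, 0, 0],
  [0, 0, 0, 0.001, 0, 0, 0],
  [0, 0, 0, 0, 0, 0, 0],
  [255, 0, 0, 0, 0, 0, 0],
])

```text
time_s: 30.2
ee_pos: [0.5491, 0.1839, 0.0259]
tcp_rot: [0.633, 0.771, 0.045, -0.048]
wrist_force: [-0.7, 0.7, -0.5]
finger_gap: 0.947
grasp_force: 0.0
```

Emit:
play_rows([
  [255, 0, 0, 0, 0, 0, 0],
  [255, 0, 0, 0, 0, 0, 0],
  [255, 0, 0, 0, 0, 0, 0],
  [255, 0, 0, 0, 0, 0, 0],
  [255, 0, 0, 0, 0, 0, 0],
])

```text
time_s: 30.7
ee_pos: [0.5486, 0.184, 0.0254]
tcp_rot: [0.633, 0.771, 0.045, -0.048]
wrist_force: [-1.8, -1.2, 5.6]
finger_gap: 0.672
grasp_force: 24.9
```

Run:
```python
from h import *
show();print(goto([.546,.183,.0215],frame(101.1,7.6)))
```

```text
t 30.7 p [0.5486 0.184  0.0254] x [-0.194  0.972  0.131] z [-0.017  0.13  -0.991] j [ 0.233  0.642  1.842  0.216  0.655 -0.135] F [-1.8 -1.2  5.6] gap 0.672 gf 24.9
(array([-0.001 , -0.0028,  0.0038]), array([0.0082, 0.001 , 0.0027]))
```

Emit:
play_rows([
  [255, 0, 0, -0.03, 0, 0, 0],
  [255, 0, 0, -0.045, 0, 0, 0],
  [255, 0, 0, -0.045, 0, 0, 0],
  [255, 0, 0, -0.045, 0, 0, 0],
  [255, 0, 0, -0.03, 0, 0, 0],
])

```text
time_s: 31.2
ee_pos: [0.5528, 0.1583, 0.2214]
tcp_rot: [0.633, 0.771, 0.046, -0.047]
wrist_force: [-0.5, 1.0, -1.7]
finger_gap: 0.676
grasp_force: 24.9
```

Emit:
play_rows([
  [255, 0, 0, 0, 0, 0.12, 0],
  [255, 0, 0, 0, 0, 0.12, 0],
  [255, 0, 0, 0, 0, 0.12, 0],
  [255, 0, 0, 0, 0, 0.12, 0],
  [255, 0, 0, 0, 0, 0.12, 0],
])

```text
time_s: 31.7
ee_pos: [0.5524, 0.1582, 0.2188]
tcp_rot: [0.591, 0.722, 0.232, -0.275]
wrist_force: [-0.2, 0.2, -1.0]
finger_gap: 0.671
grasp_force: 24.9
```

Emit:
play_rows([
  [255, 0, 0, 0, 0, 0.12, 0],
  [255, 0, 0, 0, 0, 0.12, 0],
  [255, 0, 0, 0, 0, 0.12, 0],
  [255, 0, 0, 0, 0, 0.12, 0],
  [255, 0, 0, 0, 0, 0.12, 0],
])

```text
time_s: 32.2
ee_pos: [0.5523, 0.1579, 0.2181]
tcp_rot: [0.497, 0.608, 0.396, -0.476]
wrist_force: [-0.5, 0.5, -0.7]
finger_gap: 0.673
grasp_force: 24.9
```

Emit:
play_rows([
  [255, 0, 0, 0, 0, 0.12, 0],
  [255, 0, 0, 0, 0, 0.11, 0],
  [255, 0, 0, 0, -0.12, 0, 0],
  [255, 0, 0, 0, -0.12, 0, 0],
  [255, 0, 0, 0, -0.12, 0, 0],
])

```text
time_s: 32.7
ee_pos: [0.5522, 0.1581, 0.2171]
tcp_rot: [0.54, 0.46, 0.541, -0.451]
wrist_force: [1.4, -0.6, -0.9]
finger_gap: 0.678
grasp_force: 24.9
```

Emit:
play_rows([
  [255, 0, 0, 0, -0.13, 0, 0],
  [255, 0, 0, 0, -0.13, 0, 0],
  [255, 0, 0, 0, -0.13, 0, 0],
  [255, 0, 0, 0, 0, 0, 0],
])

```text
time_s: 33.1
ee_pos: [0.549, 0.1598, 0.2175]
tcp_rot: [0.618, 0.347, 0.618, -0.341]
wrist_force: [-0.8, 0.2, -1.3]
finger_gap: 0.676
grasp_force: 24.9
```

Run:
```python
from h import *
show();print(dock(0,.225,off=.015))
```

```text
t 33.1 p [0.549  0.1598 0.2175] x [-0.004  0.007  1.   ] z [ 0.527  0.85  -0.004] j [-0.292  0.788  2.195  1.83   1.526 -1.424] F [-0.8  0.2 -1.3] gap 0.676 gf 24.9
[ 0.5324 -0.2885  0.225 ]
(array([ 0.0046,  0.2221, -0.3898]), array([-0.0037,  0.0036,  0.0069]))
```

Emit:
play_rows([
  [255, 0.004, 0.022, -0.039, -0.004, 0.004, 0.007],
  [255, 0.004, 0.022, -0.039, 0, 0, 0],
  [255, 0, 0.022, -0.039, 0, 0, 0],
  [255, 0, 0.022, -0.039, 0, 0, 0],
  [255, 0, 0.022, -0.039, 0, 0, 0],
])

```text
time_s: 33.6
ee_pos: [0.542, -0.068, 0.2262]
tcp_rot: [0.617, 0.346, 0.619, -0.342]
wrist_force: [1.0, 0.7, -0.1]
finger_gap: 0.679
grasp_force: 24.9
```

Emit:
play_rows([
  [255, 0, 0.022, -0.039, 0, 0, 0],
  [255, 0, 0.022, -0.039, 0, 0, 0],
  [255, 0, 0.022, -0.039, 0, 0, 0],
  [255, 0, 0.022, -0.039, 0, 0, 0],
  [255, 0, 0, 0, 0, 0, 0],
])

```text
time_s: 34.1
ee_pos: [0.5344, -0.2507, 0.2262]
tcp_rot: [0.618, 0.346, 0.62, -0.338]
wrist_force: [1.0, 0.4, -0.7]
finger_gap: 0.671
grasp_force: 24.9
```

Run:
```python
from h import *
show();print(dock(0,.215,off=.015))
```

```text
t 34.1 p [ 0.5344 -0.2507  0.2262] x [-0.007  0.008  1.   ] z [ 0.532  0.847 -0.003] j [-0.965  0.871  1.689  1.226  1.786 -1.039] F [ 1.   0.4 -0.7] gap 0.671 gf 24.9
[ 0.5324 -0.2885  0.215 ]
(array([-0.0115,  0.0183, -0.033 ]), array([0.0022, 0.0026, 0.0105]))
```

Emit:
play_rows([
  [255, 0, 0.009, -0.017, 0.002, 0.002, 0.01],
  [255, -0.011, 0.009, -0.016, 0, 0, 0],
  [255, 0, 0, 0, 0, 0, 0],
  [255, 0, 0, 0, 0, 0, 0],
])

```text
time_s: 34.5
ee_pos: [0.5315, -0.2813, 0.215]
tcp_rot: [0.618, 0.342, 0.618, -0.346]
wrist_force: [0.1, 0.6, -1.8]
finger_gap: 0.675
grasp_force: 24.9
```

Run:
```python
from h import *
show();print(dock(0,.215,off=.015))
s=optics.grab_frame("scene");h,m=mask(s,'blue')
z=float(pose()[0][2]);print('pred foot',sq("scene",z+.011-.075,.02),'pred rim',sq("scene",z+.011,.03))
for c in blobs(m)[:3]: print(cv2.contourArea(c),cv2.boundingRect(c),cv2.approxPolyDP(cv2.convexHull(c),1.5,True)[:,0].tolist())
```

```text
t 34.5 p [ 0.5315 -0.2813  0.215 ] x [ 0.003 -0.006  1.   ] z [0.527 0.85  0.004] j [-0.994  0.912  1.625  1.204  1.818 -1.006] F [ 0.1  0.6 -1.8] gap 0.675 gf 24.9
[ 0.5324 -0.2885  0.215 ]
(array([ 0.    ,  0.0046, -0.0056]), array([-0.0035, -0.0037, -0.0054]))
pred foot [[109.6, 192.7], [124.3, 181.7], [112.0, 173.8], [97.2, 184.5]] pred rim [[96.9, 172.4], [120.7, 155.5], [101.4, 143.6], [77.5, 159.8]]
1154.0 (83, 144, 45, 48) [[103, 144], [123, 156], [127, 181], [114, 191], [102, 184], [83, 161]]
542.5 (505, 236, 27, 32) [[518, 236], [531, 239], [524, 267], [505, 261], [508, 246]]
```

Emit:
play_rows([
  [255, 0, 0.005, -0.006, -0.003, -0.004, -0.005],
  [255, -0.02, 0, 0, 0, 0, 0],
  [255, -0.02, 0, 0, 0, 0, 0],
  [255, -0.01, 0, 0, 0, 0, 0],
  [255, 0, 0, 0, 0, 0, 0],
])

```text
time_s: 35.05
ee_pos: [0.5326, -0.2887, 0.1646]
tcp_rot: [0.618, 0.342, 0.619, -0.343]
wrist_force: [-0.5, 0.4, -1.3]
finger_gap: 0.675
grasp_force: 24.9
```

Run:
```python
from h import *
show();print(dock(0,.145,off=.015))
```

```text
t 35.05 p [ 0.5326 -0.2887  0.1646] x [ 0.    -0.002  1.   ] z [0.53  0.848 0.002] j [-1.     0.999  1.588  1.19   1.798 -1.059] F [-0.5  0.4 -1.3] gap 0.675 gf 24.9
[ 0.5324 -0.2885  0.145 ]
(array([-0.0196, -0.0002,  0.    ]), array([ 0.0006, -0.0015, -0.0015]))
```

Emit:
play_rows([
  [255, -0.006, 0, 0, 0, 0, 0],
  [255, -0.006, 0, 0, 0, 0, 0],
  [255, -0.003, 0, 0, 0, 0, 0],
  [255, 0, 0, 0, 0, 0, 0],
])

```text
time_s: 35.45
ee_pos: [0.5327, -0.2891, 0.1503]
tcp_rot: [0.618, 0.342, 0.619, -0.343]
wrist_force: [-0.5, -0.4, -1.6]
finger_gap: 0.677
grasp_force: 24.9
```

Emit:
play_rows([
  [255, -0.002, 0, 0, 0, 0, 0],
  [255, -0.001, 0, 0, 0, 0, 0],
  [255, 0, 0, 0, 0, 0, 0],
])

```text
time_s: 35.75
ee_pos: [0.5328, -0.2891, 0.1476]
tcp_rot: [0.618, 0.342, 0.619, -0.343]
wrist_force: [-0.8, 0.5, -0.4]
finger_gap: 0.676
grasp_force: 24.9
```

Emit:
play_rows([
  [255, -0.002, 0, 0, 0, 0, 0],
  [255, 0, 0, 0, 0, 0, 0],
])

```text
time_s: 35.95
ee_pos: [0.5329, -0.2891, 0.1455]
tcp_rot: [0.618, 0.342, 0.619, -0.342]
wrist_force: [0.7, 0.1, 0.5]
finger_gap: 0.673
grasp_force: 25.0
```

Clean. Continue down in 1 mm steps.

Emit:
play_rows([
  [255, -0.001, 0, 0, 0, 0, 0],
  [255, -0.001, 0, 0, 0, 0, 0],
  [255, 0, 0, 0, 0, 0, 0],
])

```text
time_s: 36.25
ee_pos: [0.533, -0.2894, 0.1444]
tcp_rot: [0.618, 0.343, 0.62, -0.342]
wrist_force: [1.4, 0.3, 6.2]
finger_gap: 0.676
grasp_force: 24.9
```

Emit:
play_rows([
  [255, -0.001, 0, 0, 0, 0, 0],
  [255, 0, 0, 0, 0, 0, 0],
])

```text
time_s: 36.45
ee_pos: [0.5331, -0.2895, 0.1439]
tcp_rot: [0.617, 0.343, 0.62, -0.342]
wrist_force: [1.5, 1.1, 7.4]
finger_gap: 0.674
grasp_force: 24.9
```

Emit:
play_rows([
  [255, -0.001, 0, 0, 0, 0, 0],
  [255, 0, 0, 0, 0, 0, 0],
])

```text
time_s: 36.65
ee_pos: [0.5332, -0.2896, 0.1434]
tcp_rot: [0.617, 0.343, 0.62, -0.342]
wrist_force: [1.8, 0.8, 8.6]
finger_gap: 0.675
grasp_force: 24.9
```

Emit:
play_rows([
  [150, 0, 0, 0, 0, 0, 0],
  [60, 0, 0, 0, 0, 0, 0],
  [0, 0, 0, 0, 0, 0, 0],
  [0, 0, 0, 0, 0, 0, 0],
  [0, 0, 0, 0, 0, 0, 0],
])

```text
time_s: 37.15
ee_pos: [0.5328, -0.2892, 0.1412]
tcp_rot: [0.618, 0.342, 0.619, -0.343]
wrist_force: [0.1, 0.4, -0.7]
finger_gap: 0.984
grasp_force: 0.0
```

Emit:
play_rows([
  [0, 0, 0, -0.02, 0, 0, 0],
  [0, 0, 0, -0.04, 0, 0, 0],
  [0, 0, 0, -0.04, 0, 0, 0],
  [255, 0.035, 0, 0, 0, 0, 0],
  [255, 0, 0, 0, 0, 0, 0],
])

```text
time_s: 37.65
ee_pos: [0.4788, -0.3773, 0.1791]
tcp_rot: [0.618, 0.343, 0.62, -0.34]
wrist_force: [-0.8, 0.2, 0.5]
finger_gap: 0.857
grasp_force: 0.0
```

Run:
```python
from h import *
show();print(dock(0,.175,off=.04))
s=optics.grab_frame("scene");h,m=mask(s,'blue');c=blobs(m)[0];print(sq("scene",.152),cv2.approxPolyDP(cv2.convexHull(c),1.5,True)[:,0].tolist())
```

```text
t 37.65 p [ 0.4788 -0.3773  0.1791] x [-0.004  0.003  1.   ] z [ 0.533  0.846 -0.001] j [-1.131  1.012  1.473  1.102  1.905 -1.001] F [-0.8  0.2  0.5] gap 0.857 gf 0.0
[ 0.5457 -0.2673  0.175 ]
(array([-0.004 , -0.0021,  0.1288]), array([0.0041, 0.0006, 0.0051]))
[[108.9, 197.4], [131.0, 180.8], [112.5, 169.0], [90.3, 185.0]] [[131, 190], [114, 203], [100, 194], [92, 185], [113, 169], [130, 180]]
```

Rim corners match a seated cup to about 1 px. A light press follows.

Emit:
play_rows([
  [255, 0, 0, 0, 0, 0, 0],
  [255, 0, 0, 0, 0, 0, 0],
  [255, 0, -0.001, 0.045, 0.004, 0, 0.005],
  [255, 0, -0.001, 0.045, 0, 0, 0],
  [255, 0, 0, 0.039, 0, 0, 0],
])

```text
time_s: 38.2
ee_pos: [0.5467, -0.2613, 0.1757]
tcp_rot: [0.619, 0.342, 0.617, -0.346]
wrist_force: [0.3, -0.1, -0.1]
finger_gap: 0.36
grasp_force: 0.0
```

Emit:
play_rows([
  [255, -0.008, 0, 0, 0, 0, 0],
  [255, 0, 0, 0, 0, 0, 0],
  [255, 0, 0, 0, 0, 0, 0],
])

```text
time_s: 38.5
ee_pos: [0.546, -0.2639, 0.1681]
tcp_rot: [0.618, 0.342, 0.618, -0.345]
wrist_force: [-0.1, -0.4, 0.1]
finger_gap: 0.085
grasp_force: 0.0
```

Run:
```python
from h import *
show()
```

```text
t 38.5 p [ 0.546  -0.2639  0.1681] x [ 0.004 -0.004  1.   ] z [0.528 0.849 0.001] j [-0.961  0.985  1.619  1.218  1.775 -1.064] F [-0.1 -0.4  0.1] gap 0.085 gf 0.0
```

Emit:
play_rows([
  [255, -0.002, 0, 0, 0, 0, 0],
  [255, 0, 0, 0, 0, 0, 0],
])

```text
time_s: 38.7
ee_pos: [0.5458, -0.2644, 0.1663]
tcp_rot: [0.619, 0.342, 0.618, -0.345]
wrist_force: [0.7, -1.0, 0.4]
finger_gap: 0.005
grasp_force: 0.0
```

Emit:
play_rows([
  [255, -0.001, 0, 0, 0, 0, 0],
  [255, 0, 0, 0, 0, 0, 0],
])

```text
time_s: 38.9
ee_pos: [0.5459, -0.2638, 0.1655]
tcp_rot: [0.619, 0.342, 0.618, -0.345]
wrist_force: [-0.7, 0.0, 0.2]
finger_gap: 0.003
grasp_force: 0.0
```

Emit:
play_rows([
  [255, -0.001, 0, 0, 0, 0, 0],
  [255, 0, 0, 0, 0, 0, 0],
])

```text
time_s: 39.1
ee_pos: [0.5461, -0.2634, 0.1645]
tcp_rot: [0.618, 0.342, 0.617, -0.345]
wrist_force: [0.5, -0.8, 0.1]
finger_gap: 0.006
grasp_force: 0.0
```

Emit:
play_rows([
  [255, -0.001, 0, 0, 0, 0, 0],
  [255, 0, 0, 0, 0, 0, 0],
])

```text
time_s: 39.3
ee_pos: [0.5462, -0.2633, 0.1635]
tcp_rot: [0.618, 0.342, 0.618, -0.345]
wrist_force: [0.5, -0.5, 0.5]
finger_gap: 0.006
grasp_force: 0.1
```

Emit:
play_rows([
  [255, -0.001, 0, 0, 0, 0, 0],
  [255, 0, 0, 0, 0, 0, 0],
])

```text
time_s: 39.5
ee_pos: [0.5462, -0.2635, 0.1635]
tcp_rot: [0.618, 0.342, 0.618, -0.345]
wrist_force: [-1.2, -1.1, 5.2]
finger_gap: 0.006
grasp_force: 2.7
```

Emit:
play_rows([
  [255, -0.001, 0, 0, 0, 0, 0],
  [255, 0, 0, 0, 0, 0, 0],
])

```text
time_s: 39.7
ee_pos: [0.5462, -0.2636, 0.1636]
tcp_rot: [0.617, 0.342, 0.619, -0.345]
wrist_force: [-1.9, 0.8, 10.6]
finger_gap: 0.006
grasp_force: 5.1
```

Contact at 0.1636, exactly 30 mm above the green one, so blue is seated. Yellow next.

Emit:
play_rows([
  [255, 0.03, 0, 0, 0, 0, 0],
  [0, 0.03, 0, 0, 0, 0, 0],
  [0, 0, -0.03, 0.037, 0, 0, 0],
  [0, 0, -0.03, 0.037, 0, 0, 0],
  [0, 0, -0.03, 0.037, 0, 0, 0],
])

```text
time_s: 40.2
ee_pos: [0.5281, -0.1205, 0.2223]
tcp_rot: [0.619, 0.342, 0.618, -0.344]
wrist_force: [0.2, -0.8, -1.1]
finger_gap: 0.327
grasp_force: 0.0
```

Emit:
play_rows([
  [0, 0, -0.03, 0.037, 0, 0, 0],
  [0, 0, -0.03, 0.037, 0, 0, 0],
  [0, 0, -0.03, 0.037, 0, 0, 0],
  [0, 0, -0.03, 0.037, 0, 0, 0],
  [0, 0, -0.03, 0.037, 0, 0, 0],
])

```text
time_s: 40.7
ee_pos: [0.4983, 0.1158, 0.2229]
tcp_rot: [0.619, 0.342, 0.618, -0.345]
wrist_force: [1.4, -0.3, -0.2]
finger_gap: 0.785
grasp_force: 0.0
```

Emit:
play_rows([
  [0, 0, 0, 0, 0, -0.13, 0],
  [0, 0, 0, 0, 0, -0.13, 0],
  [0, 0, 0, 0, 0, -0.13, 0],
  [0, 0, 0, 0, 0, -0.13, 0],
  [0, 0, 0, 0, 0, -0.13, 0],
])

```text
time_s: 41.2
ee_pos: [0.4987, 0.114, 0.2235]
tcp_rot: [0.784, 0.435, 0.387, -0.216]
wrist_force: [-0.4, 0.3, -0.6]
finger_gap: 1.001
grasp_force: 0.0
```

Emit:
play_rows([
  [0, 0, 0, 0, 0, -0.13, 0],
  [0, 0, 0, 0, 0, -0.13, 0],
  [0, 0, 0, 0, 0, -0.13, 0],
  [0, 0, 0, 0, 0, -0.13, 0],
  [0, 0, 0, 0, 0, -0.13, 0],
])

```text
time_s: 41.7
ee_pos: [0.4965, 0.1157, 0.2222]
tcp_rot: [0.861, 0.481, 0.141, -0.086]
wrist_force: [-0.8, -0.0, -0.1]
finger_gap: 1.0
grasp_force: 0.0
```

Emit:
play_rows([
  [0, 0, 0, 0, 0, -0.13, 0],
  [0, 0, 0, 0, 0, -0.13, 0],
  [0, 0, 0, 0, 0, 0, 0],
  [0, 0, 0, 0, 0, 0, 0],
])

```text
time_s: 42.1
ee_pos: [0.496, 0.117, 0.221]
tcp_rot: [0.871, 0.489, 0.03, -0.026]
wrist_force: [-0.3, -0.2, -1.1]
finger_gap: 0.999
grasp_force: 0.0
```

Run:
```python
from h import *
show();feet();print(goto([.595,.3493,.17],frame(80.2)))
```

```text
t 42.1 p [0.496 0.117 0.221] x [0.52  0.851 0.078] z [ 0.028  0.075 -0.997] j [0.166 0.238 1.912 0.085 0.954 0.666] F [-0.3 -0.2 -1.1] gap 0.999 gf 0.0
scene blue 754.0 [113. 186.] [458.8, -335.3, 56.3, 47.6, 58.4]
scene blue 542.5 [519. 252.] [568.5, 594.3, 28.2, 28.3, 71.9]
scene yellow 880.5 [406. 258.] [593.6, 349.1, 36.2, 37.4, 81.4]
scene green 267.0 [118. 201.] [527.0, -328.9, 80.5, 9.3, 58.2]
top blue 312.5 [144. 257.] [539.9, 598.1, 29.5, 28.4, 73.6]
top blue 67.0 [499. 271.] [530.8, -300.3, 16.8, 18.1, 56.5]
top yellow 186.5 [240. 236.] [596.5, 349.6, 32.8, 33.4, 80.4]
(array([ 0.2465, -0.0364,  0.0706]), array([-0.001 , -0.0792, -0.3793]))
```

Emit:
play_rows([
  [0, 0, 0, 0, 0, -0.079, 0],
  [0, 0, 0, 0, 0, 0, -0.13],
  [0, 0, 0, 0, 0, 0, -0.13],
  [0, 0, 0, 0, 0, 0, -0.12],
  [0, 0.041, 0.01, 0.008, 0, 0, 0],
])

```text
time_s: 42.7
ee_pos: [0.5117, 0.1516, 0.2136]
tcp_rot: [0.765, 0.644, -0.004, -0.007]
wrist_force: [1.2, -0.0, -1.2]
finger_gap: 1.001
grasp_force: 0.0
```

Emit:
play_rows([
  [0, 0.041, 0.01, 0.008, 0, 0, 0],
  [0, 0.041, 0.01, 0.008, 0, 0, 0],
  [0, 0.041, 0.01, 0.008, 0, 0, 0],
  [0, 0.041, 0.01, 0.008, 0, 0, 0],
  [0, 0.041, 0.01, 0.008, 0, 0, 0],
])

```text
time_s: 43.2
ee_pos: [0.5968, 0.3486, 0.1724]
tcp_rot: [0.765, 0.644, -0.004, -0.007]
wrist_force: [0.4, 1.0, -0.1]
finger_gap: 1.0
grasp_force: 0.0
```

Emit:
play_rows([
  [0, 0, 0, 0, 0, 0, 0],
  [0, 0, 0, 0, 0, 0, 0],
])

```text
time_s: 43.4
ee_pos: [0.5959, 0.3476, 0.172]
tcp_rot: [0.764, 0.645, -0.005, -0.007]
wrist_force: [-0.4, 0.9, -0.2]
finger_gap: 0.999
grasp_force: 0.0
```

Run:
```python
from h import *
show();print(goto([.595,.3493,.048],frame(80.2)))
```

```text
t 43.4 p [0.5959 0.3476 0.172 ] x [0.169 0.986 0.002] z [-0.016  0.005 -1.   ] j [0.506 0.576 1.501 0.013 1.076 0.669] F [-0.4  0.9 -0.2] gap 0.999 gf 0.0
(array([0.0013, 0.0009, 0.1241]), array([-0.0163, -0.0019,  0.0014]))
```

Emit:
play_rows([
  [0, 0.001, -0.001, 0.04, -0.016, -0.002, 0.001],
  [0, 0, 0, 0.04, 0, 0, 0],
  [0, 0, 0, 0.03, 0, 0, 0],
  [0, 0, 0, 0.014, 0, 0, 0],
  [0, 0, 0, 0, 0, 0, 0],
])

```text
time_s: 43.9
ee_pos: [0.5941, 0.3478, 0.0477]
tcp_rot: [0.765, 0.644, -0.001, 0.0]
wrist_force: [-0.5, 0.3, 0.1]
finger_gap: 1.004
grasp_force: 0.0
```

Emit:
play_rows([
  [255, 0, 0, 0, 0, 0, 0],
  [255, 0, 0, 0, 0, 0, 0],
  [255, 0, 0, 0, 0, 0, 0],
  [255, 0, 0, 0, 0, 0, 0],
  [255, 0, 0, 0, 0, 0, 0],
])

```text
time_s: 44.4
ee_pos: [0.5956, 0.3503, 0.0499]
tcp_rot: [0.765, 0.644, 0.001, 0.001]
wrist_force: [-0.1, 0.1, 1.5]
finger_gap: 0.586
grasp_force: 0.1
```

Emit:
play_rows([
  [255, 0, 0, 0, 0, 0, 0],
  [255, 0, 0, 0, 0, 0, 0],
])

```text
time_s: 44.6
ee_pos: [0.5954, 0.3503, 0.0498]
tcp_rot: [0.765, 0.644, 0.001, 0.001]
wrist_force: [-1.1, -0.7, 4.6]
finger_gap: 0.558
grasp_force: 25.1
```

Run:
```python
from h import *
show()
```

```text
t 44.6 p [0.5954 0.3503 0.0498] x [0.17  0.986 0.001] z [ 0.002  0.    -1.   ] j [ 5.150e-01  7.240e-01  1.557e+00 -1.000e-03  8.580e-01  6.860e-01] F [-1.1 -0.7  4.6] gap 0.558 gf 25.1
```

Emit:
play_rows([
  [255, 0, 0, -0.03, 0, 0, 0],
  [255, 0, 0, -0.03, 0, 0, 0],
  [255, 0, 0, -0.03, 0, 0, 0],
  [255, -0.037, -0.003, 0, 0, 0, 0],
  [255, -0.037, -0.003, 0, 0, 0, 0],
])

```text
time_s: 45.1
ee_pos: [0.5769, 0.2783, 0.1401]
tcp_rot: [0.764, 0.645, 0.002, 0.001]
wrist_force: [-0.3, 0.2, -1.4]
finger_gap: 0.558
grasp_force: 24.7
```

Emit:
play_rows([
  [255, -0.037, -0.003, 0, 0, 0, 0],
  [255, -0.037, -0.003, 0, 0, 0, 0],
  [255, -0.037, -0.003, 0, 0, 0, 0],
  [255, 0, 0, 0, 0, 0.12, 0],
  [255, 0, 0, 0, 0, 0.12, 0],
])

```text
time_s: 45.6
ee_pos: [0.5491, 0.17, 0.1395]
tcp_rot: [0.759, 0.64, 0.094, -0.077]
wrist_force: [-0.4, 1.0, -1.6]
finger_gap: 0.557
grasp_force: 24.7
```

Emit:
play_rows([
  [255, 0, 0, 0, 0, 0.12, 0],
  [255, 0, 0, 0, 0, 0.12, 0],
  [255, 0, 0, 0, 0, 0.12, 0],
  [255, 0, 0, 0, 0, 0.12, 0],
  [255, 0, 0, 0, 0, 0.12, 0],
])

```text
time_s: 46.1
ee_pos: [0.5495, 0.1697, 0.1396]
tcp_rot: [0.697, 0.588, 0.315, -0.262]
wrist_force: [-0.4, -0.9, -1.8]
finger_gap: 0.559
grasp_force: 24.7
```

Emit:
play_rows([
  [255, 0, 0, 0, 0, 0.12, 0],
  [255, 0, 0, 0, 0, 0.12, 0],
  [255, 0, 0, 0, 0, 0.12, 0],
  [255, 0, 0, 0, 0, 0.1, 0],
  [255, 0, 0, 0, 0, 0, 0],
])

```text
time_s: 46.6
ee_pos: [0.5482, 0.1695, 0.1362]
tcp_rot: [0.61, 0.511, 0.462, -0.391]
wrist_force: [0.0, -0.0, -0.6]
finger_gap: 0.554
grasp_force: 24.8
```

Run:
```python
from h import *
show();p,q=pose();print(goto([p[0],p[1],.0515],frame(80.2,75)))
```

```text
t 46.6 p [0.5482 0.1695 0.1362] x [0.049 0.262 0.964] z [ 0.164  0.95  -0.267] j [-0.269  0.814  1.957  1.381  1.354 -1.19 ] F [ 0.  -0.  -0.6] gap 0.554 gf 24.8
(array([-0.0816,  0.0003,  0.0226]), array([ 0.0002,  0.0082, -0.0037]))
```

Same sequence as for blue: lower, open, rise, tool back.

Emit:
play_rows([
  [255, -0.025, 0, 0.007, 0, 0, 0],
  [255, -0.025, 0, 0.007, 0, 0, 0],
  [255, -0.02, 0, 0.006, 0, 0, 0],
  [255, -0.011, 0, 0.003, 0, 0, 0],
  [255, 0, 0, 0, 0, 0, 0],
])

```text
time_s: 47.1
ee_pos: [0.549, 0.1711, 0.0542]
tcp_rot: [0.609, 0.514, 0.462, -0.39]
wrist_force: [0.1, -0.4, -1.0]
finger_gap: 0.556
grasp_force: 24.8
```

Emit:
play_rows([
  [255, -0.003, 0, 0, 0, 0, 0],
  [255, 0, 0, 0, 0, 0, 0],
  [255, 0, 0, 0, 0, 0, 0],
])

```text
time_s: 47.4
ee_pos: [0.5494, 0.1698, 0.0528]
tcp_rot: [0.608, 0.514, 0.464, -0.389]
wrist_force: [0.8, 0.8, -0.8]
finger_gap: 0.562
grasp_force: 24.8
```

Run:
```python
from h import *
show()
```

```text
t 47.4 p [0.5494 0.1698 0.0528] x [0.042 0.264 0.964] z [ 0.164  0.949 -0.267] j [-0.267  0.983  1.908  1.41   1.332 -1.318] F [ 0.8  0.8 -0.8] gap 0.562 gf 24.8
```

Emit:
play_rows([
  [255, -0.0015, 0, 0, 0, 0, 0],
  [255, 0, 0, 0, 0, 0, 0],
  [120, 0, 0, 0, 0, 0, 0],
  [60, 0, 0, 0, 0, 0, 0],
  [0, 0, 0, 0, 0, 0, 0],
])

```text
time_s: 47.9
ee_pos: [0.5489, 0.1696, 0.0503]
tcp_rot: [0.609, 0.513, 0.463, -0.389]
wrist_force: [-0.2, 0.8, 0.2]
finger_gap: 0.698
grasp_force: 0.0
```

Emit:
play_rows([
  [0, 0, 0, 0, 0, 0, 0],
  [0, 0, 0, 0, 0, 0, 0],
  [0, 0, 0, 0, 0, 0, 0],
  [0, 0.03, 0, -0.004, 0, 0, 0],
  [0, 0.04, 0, -0.005, 0, 0, 0],
])

```text
time_s: 48.4
ee_pos: [0.55, 0.1795, 0.1196]
tcp_rot: [0.609, 0.512, 0.463, -0.391]
wrist_force: [1.6, 0.4, 0.1]
finger_gap: 1.003
grasp_force: 0.0
```

Emit:
play_rows([
  [0, 0.045, 0, -0.005, 0, 0, 0],
  [0, 0, 0, 0, 0, -0.12, 0],
  [0, 0, 0, 0, 0, -0.12, 0],
  [0, 0, 0, 0, 0, -0.12, 0],
  [0, 0, 0, 0, 0, -0.12, 0],
])

```text
time_s: 48.9
ee_pos: [0.5519, 0.186, 0.1657]
tcp_rot: [0.702, 0.591, 0.305, -0.254]
wrist_force: [-0.2, 1.0, -0.6]
finger_gap: 1.004
grasp_force: 0.0
```

Emit:
play_rows([
  [0, 0, 0, 0, 0, -0.12, 0],
  [0, 0, 0, 0, 0, -0.12, 0],
  [0, 0, 0, 0, 0, -0.12, 0],
  [0, 0, 0, 0, 0, -0.12, 0],
  [0, 0, 0, 0, 0, -0.12, 0],
])

```text
time_s: 49.4
ee_pos: [0.5519, 0.1864, 0.166]
tcp_rot: [0.76, 0.64, 0.084, -0.068]
wrist_force: [-0.4, 0.8, 0.1]
finger_gap: 1.0
grasp_force: 0.0
```

Emit:
play_rows([
  [0, 0, 0, 0, 0, -0.09, 0],
  [0, 0, 0, 0, 0, 0, 0],
  [0, 0, 0, 0, 0, 0, 0],
])

```text
time_s: 49.7
ee_pos: [0.551, 0.1871, 0.1648]
tcp_rot: [0.763, 0.644, 0.051, -0.042]
wrist_force: [1.1, 0.2, 0.3]
finger_gap: 0.997
grasp_force: 0.0
```

Run:
```python
from h import *
show();f,c=wristblob('yellow');cv2.imwrite("pics/w5.png",f[:,:,::-1])
for k in c[:3]: print(cv2.contourArea(k),cv2.boundingRect(k),cv2.approxPolyDP(cv2.convexHull(k),4,True)[:,0].tolist())
```

```text
t 49.7 p [0.551  0.1871 0.1648] x [0.167 0.977 0.132] z [ 0.023  0.13  -0.991] j [0.243 0.412 1.813 0.159 0.869 0.312] F [1.1 0.2 0.3] gap 0.997 gf 0.0
6814.5 (286, 239, 81, 104) [[358, 239], [366, 264], [350, 341], [303, 342], [286, 268], [291, 241]]
310.5 (129, 353, 29, 51) [[150, 353], [157, 367], [133, 403], [131, 367], [140, 353]]
310.0 (491, 352, 30, 51) [[500, 353], [508, 353], [517, 366], [520, 385], [514, 402], [491, 367]]
```

Yellow lies exactly as blue did. I repeat the same approach.

Emit:
play_rows([
  [0, -0.022, 0.001, 0, 0, 0, 0],
  [0, 0, 0, 0.04, 0, 0, 0],
  [0, 0, 0, 0.04, 0, 0, 0],
  [0, 0, 0, 0.03, 0, 0, 0],
  [0, 0, 0, 0, 0, 0, 0],
])

```text
time_s: 50.25
ee_pos: [0.5482, 0.1772, 0.0492]
tcp_rot: [0.764, 0.642, 0.047, -0.044]
wrist_force: [-0.7, 0.3, 0.7]
finger_gap: 1.001
grasp_force: 0.0
```

Run:
```python
from h import *
show();print(goto([.551,.1838,.0215],frame(80.2,7.6)))
```

```text
t 50.25 p [0.5482 0.1772 0.0492] x [0.171 0.977 0.128] z [ 0.016  0.127 -0.992] j [0.227 0.589 1.866 0.2   0.651 0.243] F [-0.7  0.3  0.7] gap 1.001 gf 0.0
(array([0.0033, 0.0018, 0.0283]), array([-0.0058,  0.0044, -0.002 ]))
```

Emit:
play_rows([
  [0, 0.002, 0.001, 0.015, -0.006, 0.004, -0.002],
  [0, 0, 0, 0.015, 0, 0, 0],
  [0, 0, 0, 0, 0, 0, 0],
  [0, 0, 0, 0, 0, 0, 0],
  [255, 0, 0, 0, 0, 0, 0],
])

```text
time_s: 50.75
ee_pos: [0.5543, 0.1845, 0.0247]
tcp_rot: [0.763, 0.643, 0.054, -0.04]
wrist_force: [-0.7, -0.2, 0.2]
finger_gap: 0.944
grasp_force: 0.0
```

Emit:
play_rows([
  [255, 0, 0, 0, 0, 0, 0],
  [255, 0, 0, 0, 0, 0, 0],
  [255, 0, 0, 0, 0, 0, 0],
  [255, 0, 0, 0, 0, 0, 0],
  [255, 0, 0, 0, 0, 0, 0],
])

```text
time_s: 51.25
ee_pos: [0.5538, 0.1847, 0.0241]
tcp_rot: [0.762, 0.643, 0.054, -0.04]
wrist_force: [-1.4, -0.0, 5.8]
finger_gap: 0.677
grasp_force: 25.0
```

Run:
```python
from h import *
show();print(goto([.551,.1838,.0215],frame(80.2,7.6)))
```

```text
t 51.25 p [0.5538 0.1847 0.0241] x [0.166 0.977 0.134] z [ 0.031  0.131 -0.991] j [0.238 0.636 1.863 0.217 0.593 0.23 ] F [-1.4 -0.   5.8] gap 0.677 gf 25.0
(array([-0.0017, -0.0026,  0.0024]), array([ 0.0079, -0.002 ,  0.0027]))
```

Emit:
play_rows([
  [255, 0, 0, -0.035, 0, 0, 0],
  [255, 0, 0, -0.05, 0, 0, 0],
  [255, 0, 0, -0.05, 0, 0, 0],
  [255, 0, 0, -0.05, 0, 0, 0],
  [255, 0, 0, -0.045, 0, 0, 0],
])

```text
time_s: 51.75
ee_pos: [0.5465, 0.1542, 0.2539]
tcp_rot: [0.762, 0.644, 0.054, -0.04]
wrist_force: [0.7, 0.2, -1.1]
finger_gap: 0.674
grasp_force: 25.0
```

Emit:
play_rows([
  [255, 0, 0, 0, 0, 0.12, 0],
  [255, 0, 0, 0, 0, 0.12, 0],
  [255, 0, 0, 0, 0, 0.12, 0],
  [255, 0, 0, 0, 0, 0.12, 0],
  [255, 0, 0, 0, 0, 0.12, 0],
])

```text
time_s: 52.25
ee_pos: [0.5471, 0.1542, 0.2522]
tcp_rot: [0.712, 0.602, 0.279, -0.229]
wrist_force: [-0.2, 0.5, -2.0]
finger_gap: 0.677
grasp_force: 25.0
```

Emit:
play_rows([
  [255, 0, 0, 0, 0, 0.12, 0],
  [255, 0, 0, 0, 0, 0.12, 0],
  [255, 0, 0, 0, 0, 0.12, 0],
  [255, 0, 0, 0, 0, 0.12, 0],
  [255, 0, 0, 0, 0, 0.12, 0],
])

```text
time_s: 52.75
ee_pos: [0.5471, 0.1538, 0.2516]
tcp_rot: [0.598, 0.507, 0.477, -0.397]
wrist_force: [0.7, 0.6, -1.4]
finger_gap: 0.674
grasp_force: 25.0
```

Emit:
play_rows([
  [255, 0, 0, 0, 0, 0.12, 0],
  [255, 0, 0, 0, 0, 0.12, 0],
  [255, 0, 0, 0, -0.13, 0, 0],
  [255, 0, 0, 0, -0.13, 0, 0],
  [255, 0, 0, 0, -0.13, 0, 0],
])

```text
time_s: 53.25
ee_pos: [0.547, 0.1537, 0.2503]
tcp_rot: [0.618, 0.341, 0.622, -0.34]
wrist_force: [0.4, -0.6, -1.3]
finger_gap: 0.681
grasp_force: 25.0
```

Emit:
play_rows([
  [255, 0, 0, 0, 0, 0, 0],
  [255, 0, 0, 0, 0, 0, 0],
])

```text
time_s: 53.45
ee_pos: [0.5468, 0.1548, 0.2516]
tcp_rot: [0.615, 0.344, 0.621, -0.343]
wrist_force: [-0.0, 0.3, -0.2]
finger_gap: 0.677
grasp_force: 25.0
```

Run:
```python
from h import *
show();print(dock(0,.25,off=.016))
```

```text
t 53.45 p [0.5468 0.1548 0.2516] x [-0.008 -0.002  1.   ] z [0.528 0.849 0.006] j [-0.305  0.709  2.21   1.817  1.522 -1.361] F [-0.   0.3 -0.2] gap 0.677 gf 25.0
[ 0.533  -0.2876  0.25  ]
(array([-0.0006,  0.2218, -0.3831]), array([-0.0025, -0.0062,  0.0061]))
```

Emit:
play_rows([
  [255, 0, 0.022, -0.038, -0.002, -0.006, 0.006],
  [255, 0, 0.022, -0.038, 0, 0, 0],
  [255, 0, 0.022, -0.038, 0, 0, 0],
  [255, 0, 0.022, -0.038, 0, 0, 0],
  [255, 0, 0.022, -0.038, 0, 0, 0],
])

```text
time_s: 53.95
ee_pos: [0.5393, -0.0682, 0.2514]
tcp_rot: [0.619, 0.344, 0.618, -0.341]
wrist_force: [1.5, -0.5, -0.8]
finger_gap: 0.671
grasp_force: 25.0
```

Emit:
play_rows([
  [255, 0, 0.022, -0.038, 0, 0, 0],
  [255, 0, 0.022, -0.038, 0, 0, 0],
  [255, 0, 0.022, -0.038, 0, 0, 0],
  [255, 0, 0.022, -0.038, 0, 0, 0],
  [255, 0, 0, 0, 0, 0, 0],
])

```text
time_s: 54.45
ee_pos: [0.5332, -0.2473, 0.2514]
tcp_rot: [0.62, 0.344, 0.619, -0.338]
wrist_force: [0.7, -0.4, -0.2]
finger_gap: 0.679
grasp_force: 25.0
```

Emit:
play_rows([
  [255, 0, 0.01, -0.015, 0, 0, 0],
  [255, 0, 0, 0, 0, 0, 0],
  [255, 0, 0, 0, 0, 0, 0],
])

```text
time_s: 54.75
ee_pos: [0.5329, -0.2584, 0.2512]
tcp_rot: [0.619, 0.343, 0.619, -0.342]
wrist_force: [-0.1, 0.4, -1.1]
finger_gap: 0.677
grasp_force: 25.0
```

Run:
```python
from h import *
show();print(dock(0,.25,off=.016))
```

```text
t 54.75 p [ 0.5329 -0.2584  0.2512] x [0.    0.001 1.   ] z [ 0.531  0.847 -0.001] j [-0.974  0.835  1.683  1.228  1.807 -0.989] F [-0.1  0.4 -1.1] gap 0.677 gf 25.0
[ 0.533  -0.2876  0.25  ]
(array([-0.0013,  0.0156, -0.0247]), array([0.0016, 0.001 , 0.0005]))
```

Emit:
play_rows([
  [255, 0, 0.008, -0.013, 0.001, 0.001, 0],
  [255, 0, 0.008, -0.012, 0, 0, 0],
  [255, 0, 0, 0, 0, 0, 0],
  [255, 0, 0, 0, 0, 0, 0],
  [255, 0, 0, 0, 0, 0, 0],
])

```text
time_s: 55.25
ee_pos: [0.533, -0.2874, 0.2513]
tcp_rot: [0.618, 0.342, 0.619, -0.343]
wrist_force: [0.3, -0.1, -0.9]
finger_gap: 0.674
grasp_force: 25.0
```

Run:
```python
from h import *
show();print(dock(0,.25,off=.016))
```

```text
t 55.25 p [ 0.533  -0.2874  0.2513] x [-0.    -0.002  1.   ] z [0.531 0.847 0.002] j [-0.998  0.856  1.625  1.217  1.836 -0.957] F [ 0.3 -0.1 -0.9] gap 0.674 gf 25.0
[ 0.533  -0.2876  0.25  ]
(array([-0.0013,  0.0001, -0.0002]), array([ 0.0012, -0.0015, -0.0006]))
```

Well aligned. Descend to about 0.182, then in fine steps towards about 0.173.

Emit:
play_rows([
  [255, -0.02, 0, 0, 0, 0, 0],
  [255, -0.02, 0, 0, 0, 0, 0],
  [255, -0.012, 0, 0, 0, 0, 0],
  [255, -0.006, 0, 0, 0, 0, 0],
  [255, 0, 0, 0, 0, 0, 0],
])

```text
time_s: 55.75
ee_pos: [0.5331, -0.2876, 0.1929]
tcp_rot: [0.618, 0.342, 0.619, -0.343]
wrist_force: [-1.5, -0.3, -0.9]
finger_gap: 0.675
grasp_force: 25.0
```

Emit:
play_rows([
  [255, -0.005, 0, 0, 0, 0, 0],
  [255, -0.004, 0, 0, 0, 0, 0],
  [255, -0.003, 0, 0, 0, 0, 0],
  [255, 0, 0, 0, 0, 0, 0],
])

```text
time_s: 56.15
ee_pos: [0.5331, -0.2879, 0.1812]
tcp_rot: [0.618, 0.342, 0.619, -0.343]
wrist_force: [-0.7, 0.2, -1.3]
finger_gap: 0.677
grasp_force: 25.0
```

Emit:
play_rows([
  [255, -0.002, 0, 0, 0, 0, 0],
  [255, 0, 0, 0, 0, 0, 0],
])

```text
time_s: 56.35
ee_pos: [0.5331, -0.2879, 0.1794]
tcp_rot: [0.618, 0.342, 0.619, -0.343]
wrist_force: [-0.5, 0.7, -0.9]
finger_gap: 0.675
grasp_force: 25.0
```

Emit:
play_rows([
  [255, -0.002, 0, 0, 0, 0, 0],
  [255, 0, 0, 0, 0, 0, 0],
])

```text
time_s: 56.55
ee_pos: [0.5331, -0.2879, 0.1773]
tcp_rot: [0.618, 0.342, 0.619, -0.343]
wrist_force: [-0.5, 0.8, 0.2]
finger_gap: 0.676
grasp_force: 25.0
```

Emit:
play_rows([
  [255, -0.001, 0, 0, 0, 0, 0],
  [255, -0.001, 0, 0, 0, 0, 0],
  [255, 0, 0, 0, 0, 0, 0],
])

```text
time_s: 56.85
ee_pos: [0.5331, -0.2879, 0.1753]
tcp_rot: [0.618, 0.342, 0.619, -0.343]
wrist_force: [-0.2, 1.9, 0.7]
finger_gap: 0.675
grasp_force: 25.0
```

Emit:
play_rows([
  [255, -0.001, 0, 0, 0, 0, 0],
  [255, 0, 0, 0, 0, 0, 0],
])

```text
time_s: 57.05
ee_pos: [0.5331, -0.2879, 0.1745]
tcp_rot: [0.618, 0.342, 0.619, -0.343]
wrist_force: [-0.7, 1.1, 2.1]
finger_gap: 0.67
grasp_force: 25.0
```

Emit:
play_rows([
  [255, -0.001, 0, 0, 0, 0, 0],
  [255, 0, 0, 0, 0, 0, 0],
])

```text
time_s: 57.25
ee_pos: [0.533, -0.2878, 0.174]
tcp_rot: [0.618, 0.342, 0.62, -0.343]
wrist_force: [-1.0, 3.2, 5.3]
finger_gap: 0.678
grasp_force: 25.0
```

Emit:
play_rows([
  [255, -0.001, 0, 0.0005, 0, 0, 0],
  [255, 0, 0, 0, 0, 0, 0],
])

```text
time_s: 57.45
ee_pos: [0.5331, -0.2873, 0.1736]
tcp_rot: [0.617, 0.342, 0.62, -0.343]
wrist_force: [-3.4, 3.1, 7.6]
finger_gap: 0.677
grasp_force: 25.0
```

Emit:
play_rows([
  [150, 0, 0, 0, 0, 0, 0],
  [60, 0, 0, 0, 0, 0, 0],
  [0, 0, 0, 0, 0, 0, 0],
  [0, 0, 0, 0, 0, 0, 0],
  [0, 0, 0, 0, 0, 0, 0],
])

```text
time_s: 57.95
ee_pos: [0.5335, -0.2877, 0.1722]
tcp_rot: [0.619, 0.342, 0.619, -0.342]
wrist_force: [0.1, 0.1, 0.0]
finger_gap: 0.982
grasp_force: 0.0
```

Emit:
play_rows([
  [0, 0, 0, -0.02, 0, 0, 0],
  [0, 0, 0, -0.04, 0, 0, 0],
  [0, 0, 0, -0.04, 0, 0, 0],
  [255, 0.036, 0, 0, 0, 0, 0],
  [255, 0, 0, 0, 0, 0, 0],
])

```text
time_s: 58.45
ee_pos: [0.4794, -0.3757, 0.211]
tcp_rot: [0.619, 0.343, 0.62, -0.34]
wrist_force: [0.6, 0.9, 0.2]
finger_gap: 0.859
grasp_force: 0.0
```

Run:
```python
from h import *
show();print(dock(0,.205,off=.04))
s=optics.grab_frame("scene");h,m=mask(s,'yellow');c=blobs(m)[0];print(sq("scene",.182),cv2.approxPolyDP(cv2.convexHull(c),1.5,True)[:,0].tolist())
```

```text
t 58.45 p [ 0.4794 -0.3757  0.211 ] x [-0.004  0.003  1.   ] z [ 0.534  0.845 -0.   ] j [-1.13   0.962  1.49   1.114  1.919 -0.968] F [0.6 0.9 0.2] gap 0.859 gf 0.0
[ 0.5457 -0.2673  0.205 ]
(array([-0.0059, -0.0019,  0.1271]), array([0.0049, 0.0003, 0.0049]))
[[104.2, 187.7], [127.0, 170.9], [108.2, 159.1], [85.3, 175.2]] [[108, 159], [127, 170], [128, 178], [125, 183], [110, 194], [95, 185], [87, 176], [87, 174]]
```

Rim matches again. Light final press, expecting contact near 0.1936.

Emit:
play_rows([
  [255, 0, 0, 0, 0, 0, 0],
  [255, 0, 0, 0, 0, 0, 0],
  [255, 0, -0.001, 0.045, 0.005, 0, 0.005],
  [255, 0, -0.001, 0.045, 0, 0, 0],
  [255, 0, 0, 0.037, 0, 0, 0],
])

```text
time_s: 59.0
ee_pos: [0.5462, -0.2612, 0.2077]
tcp_rot: [0.618, 0.342, 0.617, -0.346]
wrist_force: [-0.1, 0.5, 0.4]
finger_gap: 0.358
grasp_force: 0.0
```

Emit:
play_rows([
  [255, -0.009, 0, 0, 0, 0, 0],
  [255, 0, 0, 0, 0, 0, 0],
  [255, -0.004, 0, 0, 0, 0, 0],
  [255, 0, 0, 0, 0, 0, 0],
])

```text
time_s: 59.4
ee_pos: [0.5453, -0.2644, 0.1948]
tcp_rot: [0.619, 0.341, 0.618, -0.345]
wrist_force: [-0.2, 0.3, 0.3]
finger_gap: 0.012
grasp_force: 0.0
```

Emit:
play_rows([
  [255, -0.001, 0, 0, 0, 0, 0],
  [255, 0, 0, 0, 0, 0, 0],
])

```text
time_s: 59.6
ee_pos: [0.5454, -0.2642, 0.1944]
tcp_rot: [0.619, 0.342, 0.618, -0.345]
wrist_force: [-0.5, 0.4, 0.5]
finger_gap: 0.004
grasp_force: 0.0
```

Emit:
play_rows([
  [255, -0.001, 0, 0, 0, 0, 0],
  [255, 0, 0, 0, 0, 0, 0],
])

```text
time_s: 59.8
ee_pos: [0.5456, -0.2637, 0.1936]
tcp_rot: [0.618, 0.342, 0.618, -0.345]
wrist_force: [-0.5, -0.5, 0.4]
finger_gap: 0.008
grasp_force: 0.2
```

Emit:
play_rows([
  [255, -0.001, 0, 0, 0, 0, 0],
  [255, 0, 0, 0, 0, 0, 0],
])

```text
time_s: 60.0
ee_pos: [0.5457, -0.2637, 0.1936]
tcp_rot: [0.618, 0.342, 0.618, -0.345]
wrist_force: [-0.9, -1.0, 5.6]
finger_gap: 0.003
grasp_force: 2.8
```

Emit:
play_rows([
  [255, -0.001, 0, 0, 0, 0, 0],
  [255, 0, 0, 0, 0, 0, 0],
])

```text
time_s: 60.2
ee_pos: [0.5457, -0.2639, 0.1936]
tcp_rot: [0.617, 0.342, 0.619, -0.345]
wrist_force: [-2.7, -0.7, 10.7]
finger_gap: 0.007
grasp_force: 5.2
```

Emit:
play_rows([
  [255, 0.03, 0, 0, 0, 0, 0],
  [255, 0.04, 0, 0, 0, 0, 0],
  [255, 0, 0, -0.05, 0, 0, 0],
  [255, 0, 0, -0.05, 0, 0, 0],
  [255, 0, 0, -0.05, 0, 0, 0],
])

```text
time_s: 60.7
ee_pos: [0.466, -0.392, 0.2618]
tcp_rot: [0.618, 0.343, 0.617, -0.346]
wrist_force: [0.6, -0.6, -0.0]
finger_gap: 0.004
grasp_force: 0.0
```

Run:
```python
from h import *
show()
s=optics.grab_frame("scene");cv2.imwrite("pics/f1.png",cv2.resize(s[140:320,70:310],(800,600),interpolation=cv2.INTER_CUBIC)[:,:,::-1])
```

```text
t 60.7 p [ 0.466  -0.392   0.2618] x [ 0.004 -0.003  1.   ] z [0.526 0.85  0.   ] j [-1.154  0.897  1.475  1.115  1.975 -0.891] F [ 0.6 -0.6 -0. ] gap 0.004 gf 0.0
```

View pics/f1.png

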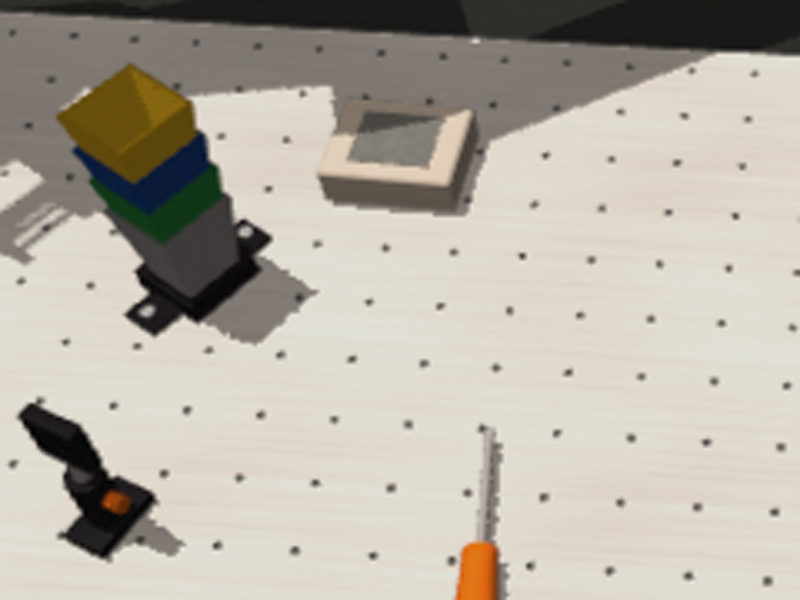

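The picture shows a straight, evenly spaced stack of steel, green, blue and yellow in the dock (crop 165,180). The box, lens post and screwdriver are undisturbed, and the robot is clear.

```bash
python3 -c "
from bench import r
print(r.hand_in())"
```

```text
the job is handed in; nothing more can be done
None
```

The green, blue and yellow cups are all mouth-up and nested in the docked steel cup as one straight stack, each checked as seated with a light press (15–17 N on green, about 11 N on the other two), and the job is handed in.

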